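Dock the temperature logger in its reading cradle

ROBOT

A 6-joint arm with a two-finger parallel gripper is mounted at the origin on the work surface. World frame = base frame: x ahead of the robot, y to its left, z up, the work surface at z = 0. Lengths are in m, angles in degrees, forces in N, time in s.
With the tool pointing down it reaches from about 0.35 to 0.875 m from the base axis. Payload 4.2 kg.
Tool frame: the origin (TCP) lies midway between the tips of the shut fingers; the grasp point (between the pads) lies 19 mm behind it; z points along the fingers, y is the direction in which the jaws open and shut (so a half turn about z gives the same grasp; the last joint's range is limited). The gripper opens to 87 mm and grips with 3 to 60 N. Pads are 19 mm wide; open, the fingers measure 117 mm over their backs; the gripper's body (75 mm by 190 mm) begins 51 mm behind the grasp point.
Start: joints at [89.301, 22.042, 0.453, 0, -68.411, -14.817], TCP at [0.167, 0.602, 0.223] pointing down, gripper open.
Joint ranges: [-179.83, 179.83], [-69.29, 118.12], [-61.27, 80.66], [-181.25, 117.63], [-171.15, -9.14], [-177.46, 177.46]. Speed limits (degrees/s): [159.86, 159.86, 180, 180, 180, 180].

INTERFACE

Orientations are given as a 3x3 rotation matrix whose columns are the frame's x, y, z axes.
In Python, from station import sense, capture, get_calibration, finish_job, spot_in, spot_point gives the robot as it stands.
- The arm moves only by the shell command python3 -m inch 'ROWS'. ROWS is JSON, a list of rows, each an object with "fingers": the finger opening in cm, from 0 to 8.7; "delta_pos": the shift along the tool's x, y, z in cm, a list of three; "spin": the turn about the tool's z in degrees. In form: [{"fingers": fingers, "delta_pos": [dx, dy, dz], "spin": spin}, ...]. A call has 1 to 20 rows; each row is the pose to reach, as a shift and turn from the pose commanded when the call began, along the tool's axes at that moment; what a row does not reach only later rows make up. A row lasts 1/10 s, in which the tool goes at most 50 mm and 8.59 degrees, less where a joint would pass 70% of its speed; a pose out of reach is approached as far as the arm can. A call with a gripper value outside its range is refused whole. The fingers move at their own pace and stop on an object; the grip force is fixed at half the most. Time passes only in rows, so rows that repeat a pose let the fingers close. It gives the time, the measured TCP pose, the force and the opening at its end, in the units of the state.
- sense(): the state, without advancing time (a new reading comes with each control period).
- capture(name): name is "side" or "top"; returns the picture (480x640x3 uint8, red, green, blue); there is no depth.
- get_calibration(name): a dict with "K" (3x3 intrinsics, pixels), "dist" ([k1, k2, p1, p2, k3] as OpenCV has them; the pictures are not rectified), "T" (4x4, takes a point from camera to world coordinates). Camera axes: x right, y up, looking along -z (the intrinsics and any distortion apply to the point x, -y, -z); pixel columns grow to the right and rows downward; lengths in m; the calibration is good to about 2 mm. A picture is of the moment at which its call begins. get_calibration takes no time and is no camera call.
- finish_job(): hands the job in, once; it reports no verdict.
Trained networks look in the newest picture that a camera, given by its name, has taken for a name from the list of things; names that differ only in an ending like _2 or _b are one class to them, and where a whole thing is asked for, a point or a joint stands for the part that bears it (a point fixed in the world has none). Each returns a list of dicts, best first, with "conf" (0 to 1); they miss things now and then, are a little off and sometimes report something else, mostly with a low value. They report only what shows in the picture. A call takes as long as a camera call. They do not tell look-alikes from the thing itself.
- spot_in(camera, target): "extent" ([left, top, right, bottom] as shares, 0 to 1, of the picture: columns of its width, rows of its height, round what is visible of it).
- spot_point(camera, target): "location" ([column, row] as shares, 0 to 1, of the picture: columns of its width, rows of its height: a listed point, or the origin of a listed thing).
The state is a dict: "time_s": time; "joints": joint angles; "joint_velocities": joint speeds; "effort": joint torques, N m; "tcp_pos": TCP position; "ee_rot": TCP orientation; "wrist_force": force on the tool from outside, world axes, zero at the start; "moment": the same for the moment, N m; "gripper_width": opening from 0.0 (shut) to 1.0 (fully open).
Only numpy, scipy, OpenCV 4.12 (cv2) and the standard library are available. Lean on these libraries where they do the work, as an engineer would, in place of code of your own. Each camera call takes 0.05 s, during which the arm holds its last target.

TASK

Take the orange-banded steel data logger out of the blue tray and dock it in the grey reading cradle: lay it gently in the two V blocks, black contact end towards the contact head, and slide it along until it is lightly but fully home against the head. Then, with the logger let go, swing the clamp strap over it and press the strap down (the red tab is the place to push) until its rubber foot holds the logger firmly and stays clamped by itself, without being forced. Leave the other loggers and everything else on the bench where they are.

Things in the scene. Friction and masses are not known exactly. Their poses are not given: they have to be found in the camera images.
- logger_mid (a point): the logger to dock: lying stainless barrel, diameter 26 mm, 160 mm long over all, 0.22 to 0.37 kg, with an orange band 12 to 36 mm from the middle towards the black contact end. This point is half-way along it, on its axis; its y axis runs along the barrel to the black contact end. The last 22 mm of the other end are a bronze filter tip, 18 mm thick. Grip it at the middle, clear of rails and V blocks.
- logger_contact (a point): centre of the flat end face of the black contact end of that logger, 80 mm from its middle along its y axis.
- logger_b: a like logger with a blue band, in another bay of the tray; origin at its middle. Leave it.
- logger_c: the other like logger with a blue band, in the tray; origin at its middle. Leave it.
- tray: fixed tray, white base and blue V rails, 205 x 150 mm, origin on the table under its centre. Three bays 62 mm apart along its x axis; loggers lie along its y axis, contact ends to +y, axes 38 mm above the table. The rails stand 37 to 53 mm either side of the middle along y, 40 mm tall; between them only the 8 mm base is under the loggers.
- cradle: fixed reading cradle: grey base plate 125 x 222 mm, 12 mm thick, origin on the table under the middle of the docked logger. Its y axis runs along the V blocks towards the contact head, x to the side of the strap's hinge, z up.
- vblocks: the cradle's two aluminium 90 degree V blocks, 62 mm wide, 26 mm long, centred 50 mm either side of the origin along y: 74 mm are open between them. Each V's mouth is 40 mm wide, its edges 49 mm above the table; a seated logger's axis is 48 mm above the table. Origin and axes as the cradle's.
- head: the cradle's contact head: grey box 64 x 50 mm, 88 mm tall, beyond the +y V block, with a solid black contact boss of 22 mm diameter that looks to -y. Its contacts take light pushes, up to about 15 N. Origin and axes as the cradle's; the boss face lies 80 mm along y from the origin.
- cradle_home (a point): centre of the boss face on the V axis, 48 mm above the table: where the centre of the logger's contact end face lies when home. Its axes are the cradle's.
- cradle_mid (a point): where the middle of the docked logger lies: on the V axis, half-way between the V blocks, 48 mm above the table. Its axes are the cradle's.
- strap (a joint): angle of the cradle's steel clamp strap, rad. Starts folded back at 2.3 to 2.6, points straight up near 1.6, lies level over the -y V block near 0. Stiff constant-torque hinge: it stays where it is left and takes 3 to 4 N at the tab to move. With the foot on the logger, 6.5 to 8.5 N pressed down on the tab clamps it well and the hinge keeps it; over 10 N at the tab overloads it.
- strap_foot (a point): point of the strap 45 mm from the hinge, on the screw of the sprung rubber foot (20 N/mm) under the strap. The point goes with the strap, not with the screw: the screw was left anywhere within 6 mm of its middle setting, so the foot meets the seated logger at a strap angle between -0.15 and +0.15 that must be felt. Left alone it should press with 6 to 8 N, and never over 15 N.
- strap_hinge (a point): middle of the strap's hinge line, 45 mm in +x, 50 mm in -y and 63 mm up from the cradle's origin; the hinge line runs along the cradle's y axis. Its axes are the cradle's.
- strap_tab (a point): centre of the strap's red tab: 16 mm wide along the cradle's y, 30 mm along the strap, 12 mm thick. With the strap level it is 88 mm from the hinge in the cradle's -x and 17 mm above it; it turns with the strap about the hinge line. Pinched across its 16 mm width it can turn between the fingers as the strap swings.
- iron: cheese iron (loose): steel tube with a dark wooden cross handle, 180 mm long. Leave it.
- brush: wooden rind brush (loose), 180 mm long, leave it.
- spray: white spray-cleaner bottle with a blue cap (loose), 68 mm diameter, 190 mm tall, leave it.
- tags: small wooden box of wooden tags (loose), 110 x 80 x 50 mm, leave it.
- dish: white bowl (loose), 110 mm diameter, leave it.
- plugs: cut piece of cheese (loose), 90 x 55 x 28 mm, leave it.
There are look-alikes about, which are no part of the job. Leave any pink or purple look-alike of the part that bears logger_mid alone.

How it is judged (in metres and radians):
On the way:
1. the logger lies centred in both V blocks, home against the contact head (within 2 mm), let go, with the strap still open (x of logger_contact in the frame of cradle_home between -0.002 and 0.002 m and y of logger_contact in the frame of cradle_home between -0.002 and 0.002 m and z of logger_contact in the frame of cradle_home between -0.002 and 0.002 m and angle between the y axis of logger_mid and the y axis of cradle_home, either way round below 0.035 rad and value of joint strap above 1.6 rad and contact force between the fingers and logger below 0.3 N), for 0.2 s.
At the end, for the whole second after the job is handed in: The orange-banded logger lies centred in both V blocks with its contact end face within 2 mm of its home point on the head in each direction and its axis within 0.035 rad of the V's, at rest; the strap lies over it (joint below 0.25 rad, still) and its foot presses the logger with more than 5 N (x of logger_contact in the frame of cradle_home between -0.002 and 0.002 m and y of logger_contact in the frame of cradle_home between -0.002 and 0.002 m and z of logger_contact in the frame of cradle_home between -0.002 and 0.002 m and angle between the y axis of logger_mid and the y axis of cradle_home, either way round below 0.035 rad and value of joint strap below 0.25 rad and contact force between strap and logger above 5 N and linear speed of logger below 0.01 m/s and velocity of joint strap below 0.05 rad/s); the robot touches nothing.
It fails at once if the logger is pushed against the contact head with more than 20 N (contact force between logger and head above 20 N).
It fails at once if the strap presses the logger with more than 16 N (contact force between strap and logger above 16 N).
It fails at once if the logger is dropped or slammed into the V blocks (more than 40 N) (contact force between logger and vblocks above 40 N).
It fails at once if another logger is shifted by more than 15 mm (distance of any of logger_b, logger_c from where it was at the start of the episode above 0.015 m).
It fails at once if another thing on the bench is pushed more than 30 mm or knocked over (distance of any of iron, brush, spray, tags, dish, plugs from where it was at the start of the episode above 0.03 m or angle between spray's own z axis and vertical above 0.5 rad).
It also fails if it takes over 70 s, if anything falls off the work surface, if the arm or the gripper's body presses on something with over 40 N, if the wrist force passes 120 N, or if a joint passes its speed limit or range.

## Working session

There is one attempt and no reset: what is moved stays moved. The work goes in short steps, Python scripts to look and compute and a shell command to move; the robot and the scene stay as the last step left them, time stands still between calls to the robot, and variables do not carry over. Pictures are saved under pics/ and viewed, and the job is handed in when it is done.

```bash
ls; mkdir -p pics; python3 - <<'E'
from station import *
import cv2
s=sense();print(s)
for n in("side","top"):
    im=capture(n);cv2.imwrite(f"pics/{n}0.png",im[:,:,::-1])
    c=get_calibration(n);print(n,c)
E
```

```text
pics
{'time_s': 0.0, 'joints': array([ 8.93001715e+01,  2.20901633e+01,  3.77333067e-01, -2.88261956e-02,
       -6.84100968e+01, -1.48163873e+01]), 'joint_velocities': array([ 0.06429035, -0.05145603,  0.06596654, -0.07638503,  0.02134243,
        0.09463065]), 'effort': array([ 1.34698035e-03, -3.90662885e+01,  1.87403530e+01,  4.21983227e+00,
        1.10002587e-02, -1.89510042e-04]), 'tcp_pos': array([0.16701739, 0.6016301 , 0.22144961]), 'ee_rot': array([[ 9.63505131e-01, -2.67689407e-01, -4.93983807e-04],
       [-2.67689845e-01, -9.63502760e-01, -2.13956123e-03],
       [ 9.67831140e-05,  2.19371267e-03, -9.99997589e-01]]), 'wrist_force': array([-0.10007881,  0.15263221, -0.24510486]), 'moment': array([ 0.0004292 ,  0.01440656, -0.00444427]), 'gripper_width': 0.9995521943399988}
side {'K': array([[528.15473595,   0.        , 312.3562578 ],
       [  0.        , 528.15473595, 241.32979627],
       [  0.        ,   0.        ,   1.        ]]), 'dist': array([-0.13359516,  0.        ,  0.        ,  0.        ,  0.        ]), 'T': array([[ 0.99817752,  0.03241472, -0.0509012 ,  0.46550329],
       [-0.06027282,  0.49397293, -0.86738569, -1.43625849],
       [-0.00297225,  0.86887285,  0.4950264 ,  0.88028248],
       [ 0.        ,  0.        ,  0.        ,  1.        ]])}
top {'K': array([[484.236022  ,   0.        , 311.78519368],
       [  0.        , 484.236022  , 246.36448718],
       [  0.        ,   0.        ,   1.        ]]), 'dist': array([0.04659368, 0.        , 0.        , 0.        , 0.        ]), 'T': array([[-6.38980190e-02,  9.76782454e-01, -2.04482472e-01,
         2.69701527e-01],
       [-9.97956338e-01, -6.26321150e-02,  1.26635894e-02,
        -5.38333926e-02],
       [-4.37597768e-04,  2.04873757e-01,  9.78788308e-01,
         1.43936312e+00],
       [ 0.00000000e+00,  0.00000000e+00,  0.00000000e+00,
         1.00000000e+00]])}
```

View pics/side0.png

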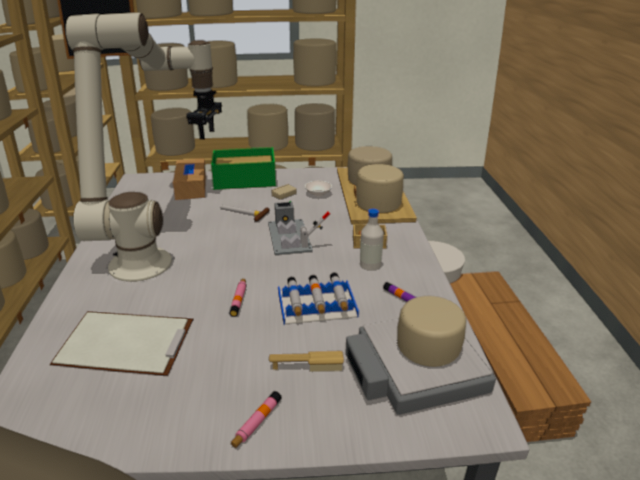

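View pics/top0.png

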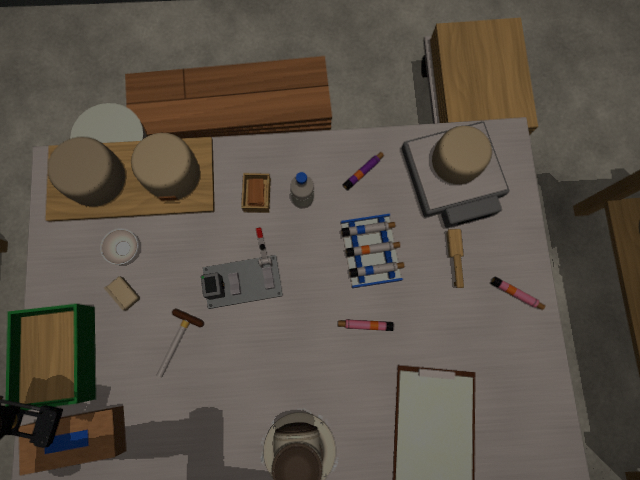

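Candidates for the logger in the top view:
- orange-banded steel logger at (373,249), in the middle bay
- blue-banded loggers at (368,229) and (376,269)
- pink look-alikes at (365,325) and (517,293)
- purple look-alike at (363,170)

I choose (373,249), which is at (316,293) in the side view. Next I'll locate everything precisely and check a close crop.

```bash
cat > h.py <<'E'
import numpy as np, cv2
from station import *
W,H=640,480
def ray(cam,uv):
    c=get_calibration(cam)
    n=cv2.undistortPoints(np.array([[uv]],float),c["K"],c["dist"])[0,0]
    d=c["T"][:3,:3]@np.array([n[0],-n[1],-1.0]); return c["T"][:3,3],d/np.linalg.norm(d)
def atz(cam,uv,z):
    o,d=ray(cam,uv); return o+d*(z-o[2])/d[2]
def tri(a,b):
    o1,d1=ray("top",a);o2,d2=ray("side",b)
    A=np.stack([d1,-d2],1); s,_,_,_=np.linalg.lstsq(A,o2-o1,rcond=None)
    p,q=o1+s[0]*d1,o2+s[1]*d2
    return (p+q)/2,np.linalg.norm(p-q)
def proj(cam,P):
    c=get_calibration(cam);T=np.linalg.inv(c["T"]);P=np.atleast_2d(P)
    q=P@T[:3,:3].T+T[:3,3];q=q*[1,-1,-1]
    return cv2.projectPoints(q.reshape(-1,1,3),np.zeros(3),np.zeros(3),c["K"],c["dist"])[0].reshape(-1,2)
def sp(cam,t,n=3):
    return [(round(r["conf"],2),(np.array(r["location"])*[W,H]).round(1)) for r in spot_point(cam,t)[:n]]
def crop(im,x0,y0,x1,y1,k,name):
    cv2.imwrite(f"pics/{name}.png",cv2.resize(im[y0:y1,x0:x1,::-1],None,fx=k,fy=k,interpolation=cv2.INTER_CUBIC))
E
python3 - <<'E'
from h import *
im=capture("top"); crop(im,190,190,420,330,3,"topcrop")
im=capture("side"); crop(im,230,170,400,340,3,"sidecrop")
for t in["logger_mid","logger_contact","tray","cradle","cradle_home","cradle_mid","strap_hinge","strap_tab","strap_foot"]:
    print(t,"T",sp("top",t),"S",sp("side",t))
E
```

```text
logger_mid T [(0.95, array([374.3, 250.4])), (0.84, array([514.1, 291.8])), (0.83, array([359.2, 169.6]))] S [(0.97, array([257.8, 417.4])), (0.66, array([316.9, 293.8])), (0.53, array([236.1, 300.8]))]
logger_contact T [(0.84, array([394.7, 325.6])), (0.8, array([345.4, 187.3])), (0.59, array([344.9, 251.5]))] S [(0.93, array([278.8, 394.8])), (0.66, array([232.4, 315.2])), (0.63, array([383.5, 285.3]))]
tray T [(0.93, array([370.1, 250.9])), (0.44, array([222.6, 281.4]))] S [(0.88, array([319.5, 304.2])), (0.37, array([339.8, 291.9]))]
cradle T [(0.62, array([252.8, 281.8])), (0.16, array([262.9, 261.5]))] S [(0.97, array([286.9, 244. ])), (0.3, array([286.9, 239.3]))]
cradle_home T [(0.94, array([223.7, 281.9]))] S [(0.66, array([313.9, 278. ])), (0.61, array([287.4, 220. ]))]
cradle_mid T [(0.96, array([253.9, 279. ])), (0.45, array([260.8, 231.5]))] S [(0.91, array([286.8, 228.2]))]
strap_hinge T [(0.97, array([265.5, 262.7]))] S [(0.92, array([298.9, 229.7]))]
strap_tab T [(0.56, array([262.3, 233.2]))] S [(0.52, array([328.4, 211.4])), (0.28, array([249.1, 211.8]))]
strap_foot T [(0.79, array([263.1, 242. ]))] S [(0.66, array([288.2, 228.1])), (0.61, array([316.7, 224.9]))]
```

View pics/topcrop.png

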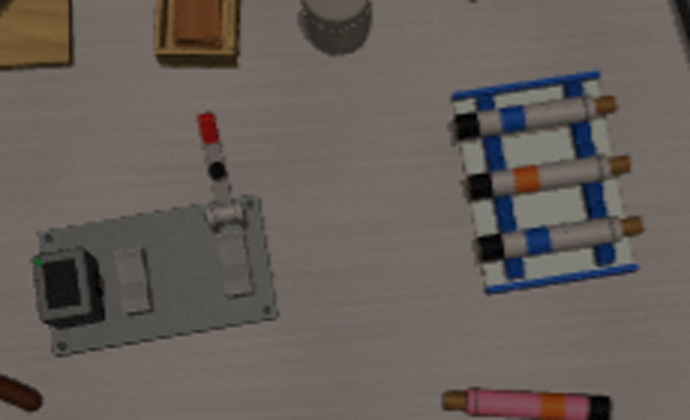

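View pics/sidecrop.png

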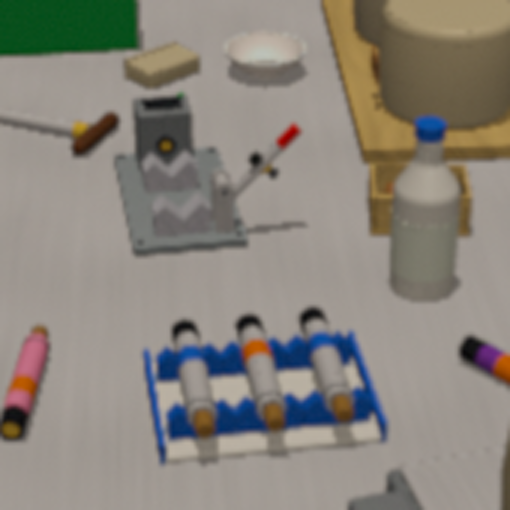

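The crop confirms the choice: a steel barrel with an orange band in the middle bay, black end to the left (towards +y). Next I fit the poses.

```bash
python3 - <<'E'
from h import *
im=capture("top"); crop(im,195,220,290,312,8,"tc2"); crop(im,335,208,410,292,7,"tt2")
im=capture("side"); crop(im,262,195,340,260,9,"sc2"); crop(im,270,265,365,330,8,"st2")
for n,a,b in [("home",(223.7,281.9),(287.4,220)),("mid",(253.9,279),(286.8,228.2)),("hinge",(265.5,262.7),(298.9,229.7)),("tab",(262.3,233.2),(328.4,211.4)),("lm",(374.3,250.4),(316.9,293.8)),("tray",(370.1,250.9),(319.5,304.2)),("cr",(252.8,281.8),(286.9,244))]:
    print(n,*tri(a,b))
E
```

```text
home [0.47395006 0.19002085 0.04017946] 0.001474641912870714
mid [0.47248455 0.10035642 0.05651259] 0.0021970190810669883
hinge [0.51328824 0.06371097 0.06977558] 0.006439904518980784
tab [0.59746798 0.06442153 0.12951828] 0.015621429510004047
lm [ 0.54263537 -0.25484678  0.03922966] 0.008533957640472649
tray [ 0.55010537 -0.24787687 -0.00166988] 0.00922728429421562
cr [ 0.47258777  0.11121407 -0.0095572 ] 0.004928552124768031
```

View pics/tc2.png

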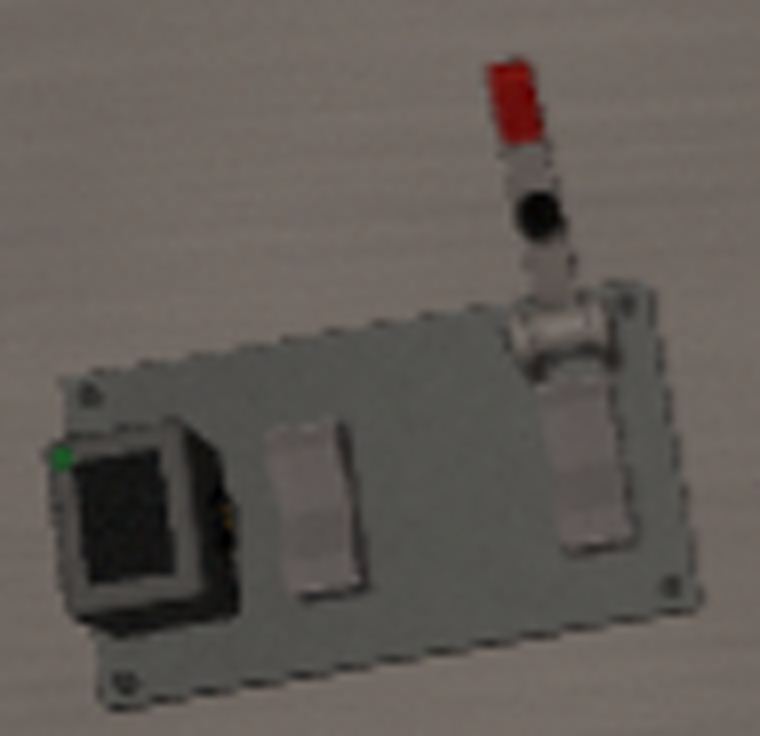

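View pics/tt2.png

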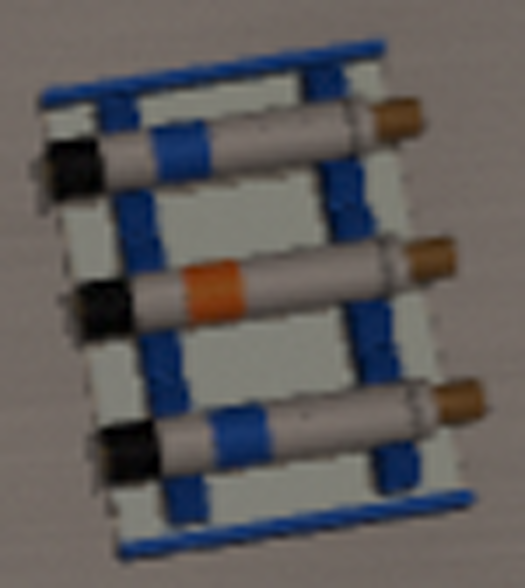

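View pics/sc2.png

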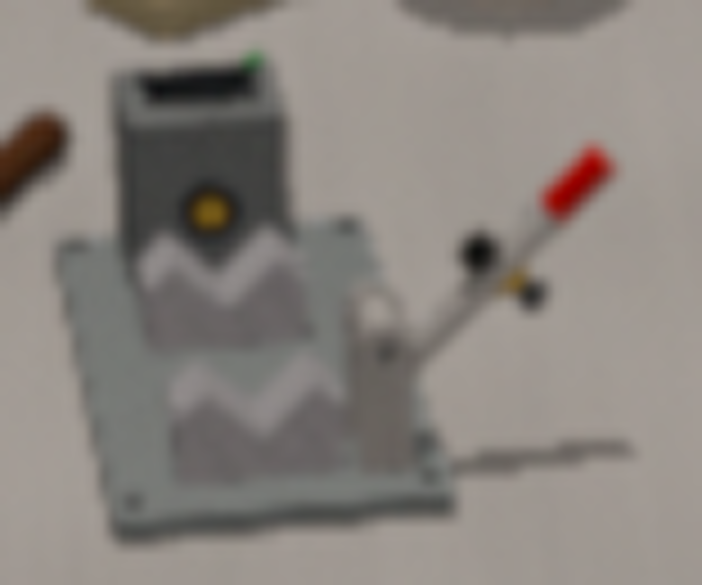

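View pics/st2.png

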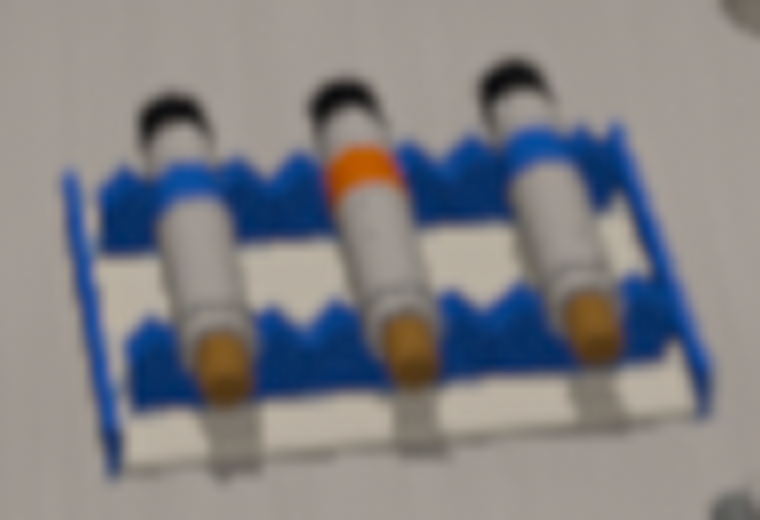

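```bash
cat > fit.py <<'E'
from h import *
from scipy.optimize import least_squares
def px(p,o,k): return (np.array(p,float)+.5)/k-.5+np.array(o)
def R(a): return np.array([[np.cos(a),-np.sin(a),0],[np.sin(a),np.cos(a),0],[0,0,1]])
def run(obs,p0,model,free):
    def f(p):
        r=[]
        for cam,l,uv in obs: r.append(proj(cam,R(p[2])@np.array(model(l,p))+[p[0],p[1],0])[0]-uv)
        return np.concatenate(r)
    s=least_squares(f,p0,loss="soft_l1",f_scale=.5)
    return s.x,f(s.x).reshape(-1,2)
if __name__=="__main__":
    T=lambda l,p:("top",l,px(p,(195,220),8)); S=lambda l,p:("side",l,px(p,(262,195),9))
    # l=(x,y,z,tag): tag b base (+px,py), h head y off
    obs=[T((.0625,.111,.012,'b'),(62,378)),T((.0625,-.111,.012,'b'),(650,285)),T((-.0625,-.111,.012,'b'),(700,607)),T((-.0625,.111,.012,'b'),(108,708)),
     T((-.031,-.037,.049,''),(567,550)),T((-.031,-.063,.049,''),(632,545)),T((.031,.063,.049,''),(270,430)),T((.031,.037,.049,''),(340,422)),T((-.031,.063,.049,''),(298,597)),T((-.031,.037,.049,''),(362,590)),
     T((.032,.025,.088,'h'),(50,452)),T((.032,-.025,.088,'h'),(180,422)),T((-.032,-.025,.088,'h'),(205,605)),T((-.032,.025,.088,'h'),(75,612)),
     S((0,.08,.048,''),(210,212)),S((0,-.063,.029,''),(262,432)),S((0,.037,.029,''),(222,303)),S((-.0625,-.111,.012,'b'),(112,520)),S((.0625,-.111,.012,'b'),(452,497)),S((-.032,-.025,.088,'h'),(120,125)),S((.032,-.025,.088,'h'),(283,118))]
    def m(l,p):
        x,y,z,t=l
        if t=='b': return (x+p[3],y+p[4],z)
        if t=='h': return (x,y+p[5],z)
        return (x,y,z)
    for nm,o in(("both",obs),("top",obs[:14]),("side",obs[14:])):
        q,r=run(o,[.472,.105,.12,0,.02,.108],m,0); print("cradle",nm,q.round(4),"rms",np.sqrt((r**2).mean()).round(2)); 
        if nm=="both":print(r.round(1).tolist())
    T=lambda l,p:("top",l,px(p,(335,208),7)); S=lambda l,p:("side",l,px(p,(270,265),8))
    m=lambda l,p:l
    obs=[T((0,.08,.038),(77,312)),T((0,-.08,.038),(457,257)),T((0,.036,.038),(187,295)),T((0,.012,.038),(243,289)),
     T((.062,.08,.038),(46,172)),T((.062,-.08,.038),(424,116)),T((-.062,.08,.038),(104,452)),T((-.062,-.08,.038),(487,399)),
     S((0,-.08,.038),(414,366)),S((0,.024,.045),(363,170)),S((.062,-.08,.038),(597,338)),S((-.062,-.08,.038),(226,380))]
    for nm,o in(("both",obs),("top",obs[:8]),("side",obs[8:])):
        q,r=run(o,[.545,-.25,.1],m,0); print("tray",nm,q.round(4),np.sqrt((r**2).mean()).round(2))
        if nm=="both":print(r.round(1).tolist())
E
python3 fit.py
```

```text
cradle both [0.472  0.1095 0.1056 0.0076 0.0299 0.1089] rms 0.63
[[0.0, -0.1], [0.3, -0.8], [0.5, -0.0], [-0.5, 0.3], [-0.1, 0.2], [0.8, -0.7], [-0.3, -0.0], [-0.1, -0.5], [-0.9, 0.2], [0.1, -0.5], [-0.3, -1.0], [1.1, -0.2], [1.0, -0.7], [-0.7, 1.5], [-0.7, 0.1], [-1.1, 0.8], [-0.4, 0.7], [-0.5, -0.1], [0.1, -0.9], [-0.5, -0.4], [-0.1, -1.0]]
cradle top [0.4711 0.1091 0.1027 0.0082 0.0306 0.1101] rms 0.59
cradle side [0.4742 0.1131 0.1188 0.0042 0.0233 0.1007] rms 0.36
tray both [ 0.5457 -0.2504  0.0912] 0.67
[[0.2, 0.1], [-0.7, -0.2], [-0.8, 0.3], [-0.8, -0.1], [1.1, -0.1], [0.0, -0.2], [-0.1, 0.7], [-0.9, -0.1], [-0.1, 0.7], [0.1, 0.7], [0.2, 1.9], [-0.1, 1.2]]
tray top [ 0.5456 -0.2515  0.0888] 0.51
tray side [ 0.5455 -0.2456  0.0995] 0.32
```

```bash
cat > plan.py <<'E'
import sys
from h import *
# plan.py x y z yang : delta from measured pose
x,y,z,a=map(float,sys.argv[1:5]); s=sense();Rm=s["ee_rot"]
d=Rm.T@(np.array([x,y,z])-s["tcp_pos"])*100
ang=np.degrees(np.arctan2(Rm[1,1],Rm[0,1])); sp=(ang-a+180)%360-180
print("t",round(s["time_s"],2),"tcp",s["tcp_pos"].round(4),"yang",ang.round(2),"F",s["wrist_force"].round(2),"w",round(s["gripper_width"]*8.7,2)); print("delta cm",d.round(2),"spin",sp.round(2),"j",s["joints"].round(0))
E
python3 plan.py 0.5452 -0.2468 0.13 185.2
```

```text
t 1.2 tcp [0.1672 0.6022 0.2225] yang -105.52 F [-0.02 -0.89  0.06] w 8.7
delta cm [59.14 71.69  9.26] spin 69.28 j [ 89.  22.   0.   0. -68. -15.]
```

```bash
python3 -m inch '[{"fingers":8.7,"delta_pos":[7,9,-3],"spin":8},{"fingers":8.7,"delta_pos":[59.1,71.7,-3],"spin":69.3},{"fingers":8.7,"delta_pos":[59.1,71.7,-3],"spin":69.3},{"fingers":8.7,"delta_pos":[59.1,71.7,-3],"spin":69.3},{"fingers":8.7,"delta_pos":[59.1,71.7,-3],"spin":69.3},{"fingers":8.7,"delta_pos":[59.1,71.7,-3],"spin":69.3},{"fingers":8.7,"delta_pos":[59.1,71.7,-3],"spin":69.3},{"fingers":8.7,"delta_pos":[59.1,71.7,-3],"spin":69.3},{"fingers":8.7,"delta_pos":[59.1,71.7,-3],"spin":69.3},{"fingers":8.7,"delta_pos":[59.1,71.7,-3],"spin":69.3},{"fingers":8.7,"delta_pos":[59.1,71.7,-3],"spin":69.3},{"fingers":8.7,"delta_pos":[59.1,71.7,-3],"spin":69.3},{"fingers":8.7,"delta_pos":[59.1,71.7,-3],"spin":69.3},{"fingers":4.6,"delta_pos":[59.1,71.7,-3],"spin":69.3},{"fingers":4.6,"delta_pos":[59.1,71.7,-3],"spin":69.3},{"fingers":4.6,"delta_pos":[59.1,71.7,-3],"spin":69.3},{"fingers":4.6,"delta_pos":[59.1,71.7,-3],"spin":69.3},{"fingers":4.6,"delta_pos":[59.1,71.7,-3],"spin":69.3},{"fingers":4.6,"delta_pos":[59.1,71.7,-3],"spin":69.3},{"fingers":4.6,"delta_pos":[59.1,71.7,-3],"spin":69.3}]'; python3 plan.py 0.5452 -0.2468 0.13 185.2
```

```text
time_s: 3.2
tcp_pos: [0.5457, -0.2501, 0.2513]
ee_rot: [[0.086, -0.996, -0.001], [-0.996, -0.086, -0.0], [0.0, 0.001, -1.0]]
wrist_force: [-1.1, 0.4, -0.7]
gripper_width: 0.542
t 3.2 tcp [ 0.5457 -0.2501  0.2513] yang -175.08 F [-1.07  0.43 -0.69] w 4.72
delta cm [-3.400e-01  1.000e-02  1.213e+01] spin -0.28 j [ -9.  19.  -1.   0. -71.  14.]
```

```bash
python3 -m inch '[{"fingers":4.6,"delta_pos":[-0.3,0,5],"spin":0},{"fingers":4.6,"delta_pos":[-0.3,0,10],"spin":0},{"fingers":4.6,"delta_pos":[-0.3,0,15],"spin":0},{"fingers":4.6,"delta_pos":[-0.3,0,15.5],"spin":0},{"fingers":4.6,"delta_pos":[-0.3,0,15.5],"spin":0}]'; python3 plan.py 0.5452 -0.2468 0.019 185.2
python3 - <<'E'
from h import *
im=capture("top"); crop(im,320,190,450,300,6,"t3")
im=capture("side"); crop(im,260,200,400,330,5,"s3")
E
```

```text
time_s: 3.7
tcp_pos: [0.5444, -0.2435, 0.0975]
ee_rot: [[0.092, -0.996, -0.002], [-0.996, -0.092, -0.0], [0.0, 0.002, -1.0]]
wrist_force: [0.3, 0.4, 1.0]
gripper_width: 0.531
t 3.7 tcp [ 0.5444 -0.2435  0.0975] yang -174.74 F [0.28 0.4  0.96] w 4.62
delta cm [ 0.33 -0.06  7.85] spin 0.06 j [ -9.  26. -13.   0. -51.  14.]
```

View pics/t3.png

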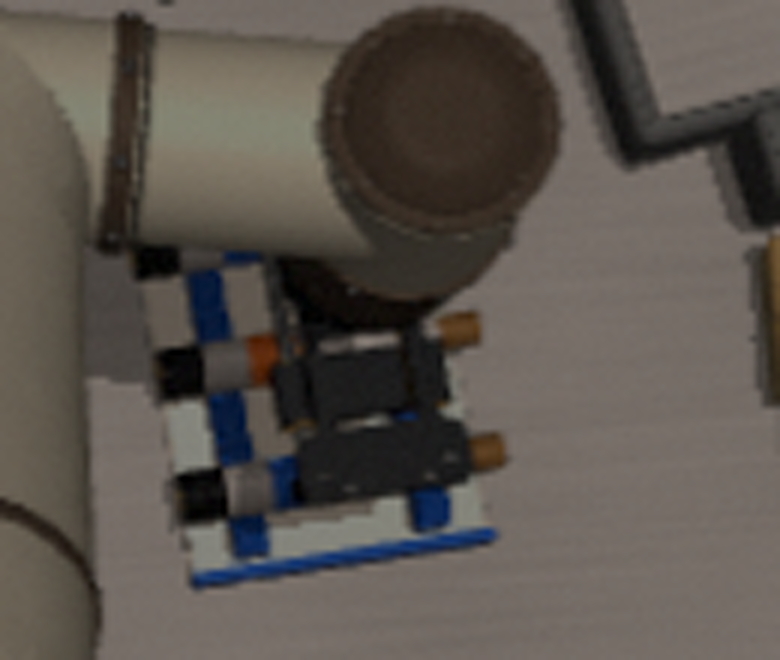

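View pics/s3.png

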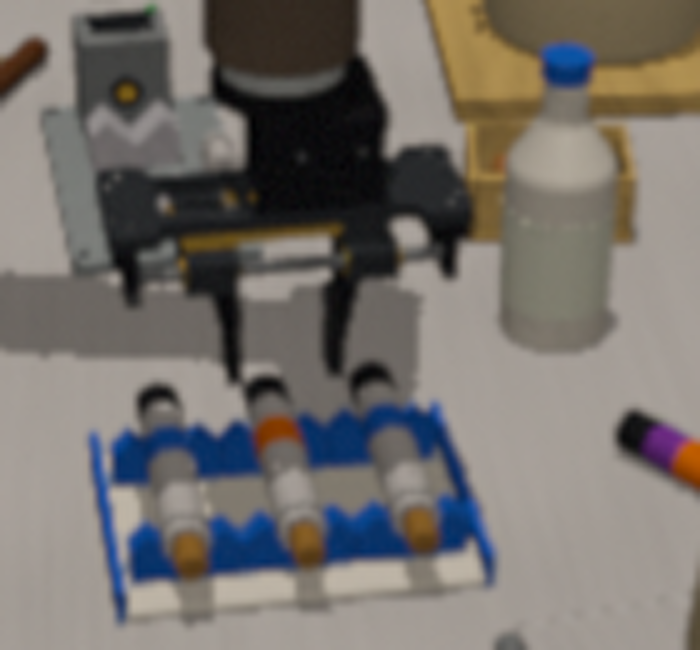

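```bash
python3 - <<'E'
from h import *
p=proj("side",[[.5444,-.2435,.0975],[.5444-.026,-.2435,.0975],[.5444+.026,-.2435,.0975]])
print((p-[260,200])*5)
E
```

```text
[[278.78751424 370.24149068]
 [230.72658616 371.95078138]
 [326.75585012 368.52096067]]
```

```bash
python3 -m inch '[{"fingers":4.6,"delta_pos":[0.2,0,3],"spin":0},{"fingers":4.6,"delta_pos":[0.2,0,5.5],"spin":0},{"fingers":4.6,"delta_pos":[0.2,0,7],"spin":0},{"fingers":4.6,"delta_pos":[0.2,0,7.5],"spin":0},{"fingers":4.6,"delta_pos":[0.2,0,7.5],"spin":0},{"fingers":4.6,"delta_pos":[0.2,0,7.5],"spin":0}]'; python3 plan.py 0.5452 -0.2468 0.021 185.2
python3 - <<'E'
from h import *
im=capture("side"); crop(im,260,200,400,330,5,"s4")
E
```

```text
time_s: 4.4
tcp_pos: [0.5464, -0.2461, 0.0247]
ee_rot: [[0.091, -0.996, 0.004], [-0.996, -0.091, -0.001], [0.001, -0.004, -1.0]]
wrist_force: [0.5, 0.6, 0.0]
gripper_width: 0.529
t 4.4 tcp [ 0.5464 -0.2461  0.0247] yang -174.79 F [0.46 0.62 0.04] w 4.6
delta cm [0.06 0.13 0.37] spin 0.01 j [ -9.  31. -17.   0. -42.  14.]
```

View pics/s4.png

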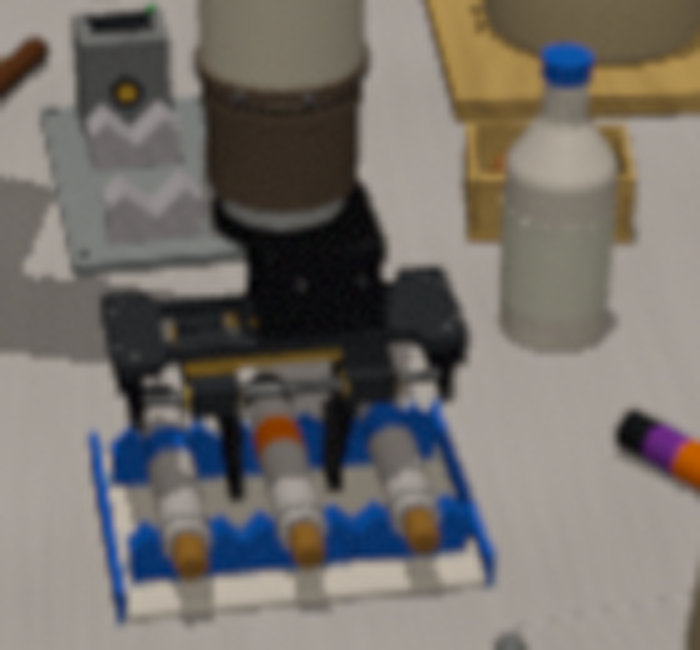

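```bash
python3 -m inch '[{"fingers":4.6,"delta_pos":[0.0,0.05,0.4],"spin":0},{"fingers":4.6,"delta_pos":[0,0.05,0.4],"spin":0},{"fingers":1,"delta_pos":[0.0,0.05,0.4],"spin":0},{"fingers":1,"delta_pos":[0.0,0.05,0.4],"spin":0},{"fingers":1,"delta_pos":[0.0,0.05,0.4],"spin":0},{"fingers":1,"delta_pos":[0.0,0.05,0.4],"spin":0},{"fingers":1,"delta_pos":[0.0,0.05,0.4],"spin":0},{"fingers":1,"delta_pos":[0.0,0.05,0.4],"spin":0},{"fingers":1,"delta_pos":[0.0,0.05,0.4],"spin":0}]'; python3 plan.py 0.5452 -0.2468 0.021 185.2
```

```text
time_s: 5.35
tcp_pos: [0.5467, -0.2458, 0.0193]
ee_rot: [[0.091, -0.996, 0.005], [-0.996, -0.091, -0.001], [0.001, -0.005, -1.0]]
wrist_force: [5.4, 0.7, 0.2]
gripper_width: 0.291
t 5.35 tcp [ 0.5467 -0.2458  0.0193] yang -174.76 F [5.39 0.72 0.16] w 2.53
delta cm [ 0.08  0.16 -0.17] spin 0.04 j [ -9.  32. -17.   0. -41.  14.]
```

```bash
python3 -m inch '[{"fingers":1,"delta_pos":[0,0,-1],"spin":0},{"fingers":1,"delta_pos":[0,0,-4],"spin":0},{"fingers":1,"delta_pos":[0,0,-9],"spin":0},{"fingers":1,"delta_pos":[0,0,-13],"spin":0},{"fingers":1,"delta_pos":[0,0,-13],"spin":0},{"fingers":1,"delta_pos":[0,0,-13],"spin":0}]'; python3 plan.py 0.472 0.09 0.16 186
python3 - <<'E'
from h import *
im=capture("side"); crop(im,240,180,400,330,5,"s5")
E
```

```text
time_s: 5.95
tcp_pos: [0.5427, -0.2455, 0.1487]
ee_rot: [[0.089, -0.996, -0.002], [-0.996, -0.089, 0.001], [-0.001, 0.001, -1.0]]
wrist_force: [0.0, 0.1, -4.0]
gripper_width: 0.286
t 5.95 tcp [ 0.5427 -0.2455  0.1487] yang -174.88 F [ 0.    0.15 -4.04] w 2.49
delta cm [-34.05   4.05  -1.08] spin -0.88 j [ -9.  23. -10.  -0. -58.  14.]
```

View pics/s5.png

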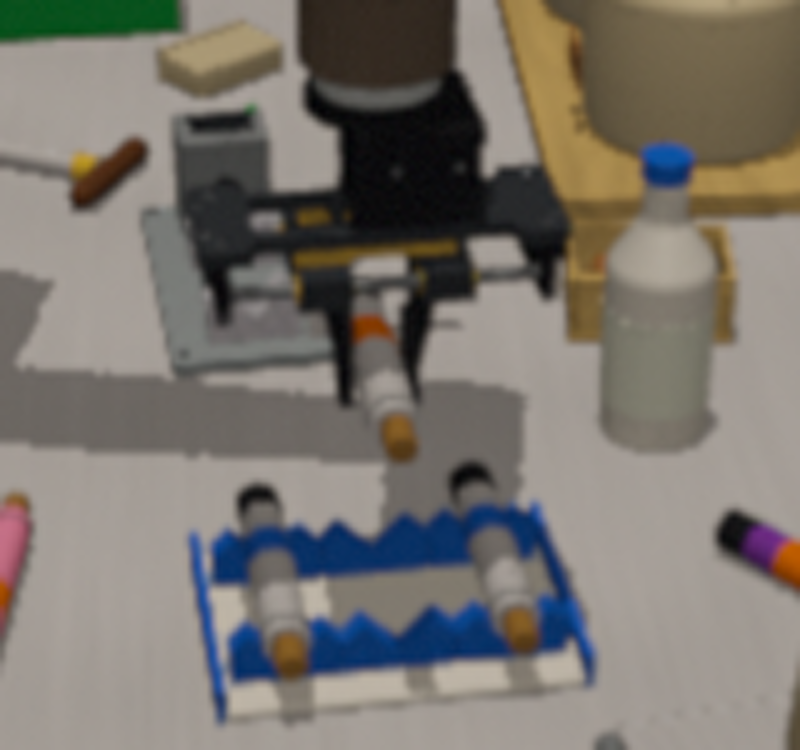

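```bash
python3 -m inch '[{"fingers":1,"delta_pos":[-4,0.5,-1.5],"spin":0},{"fingers":1,"delta_pos":[-9,1,-1.5],"spin":0},{"fingers":1,"delta_pos":[-14,1.6,-1.5],"spin":-0.9},{"fingers":1,"delta_pos":[-19,2.2,-1.5],"spin":-0.9},{"fingers":1,"delta_pos":[-24,2.8,-1.5],"spin":-0.9},{"fingers":1,"delta_pos":[-28.5,3.3,-1.5],"spin":-0.9},{"fingers":1,"delta_pos":[-32.5,3.7,-1.5],"spin":-0.9},{"fingers":1,"delta_pos":[-35.1,3.9,-1.5],"spin":-0.9},{"fingers":1,"delta_pos":[-35.1,3.9,-1.5],"spin":-0.9},{"fingers":1,"delta_pos":[-35.1,3.9,-1.5],"spin":-0.9},{"fingers":1,"delta_pos":[-35.1,3.9,-1.5],"spin":-0.9}]'; python3 plan.py 0.4728 0.1015 0.085 186
python3 - <<'E'
from h import *
im=capture("side"); crop(im,240,150,360,270,6,"s6")
im=capture("top"); crop(im,190,220,310,320,6,"t6")
E
```

```text
time_s: 7.1
tcp_pos: [0.4727, 0.0991, 0.1622]
ee_rot: [[0.105, -0.994, -0.003], [-0.994, -0.105, -0.002], [0.001, 0.003, -1.0]]
wrist_force: [0.6, -0.2, -3.3]
gripper_width: 0.288
t 7.1 tcp [0.4727 0.0991 0.1622] yang -173.97 F [ 0.6  -0.15 -3.27] w 2.5
delta cm [-0.25 -0.06  7.72] spin 0.03 j [ 31.  12. -24.  -0. -55. -25.]
```

View pics/s6.png

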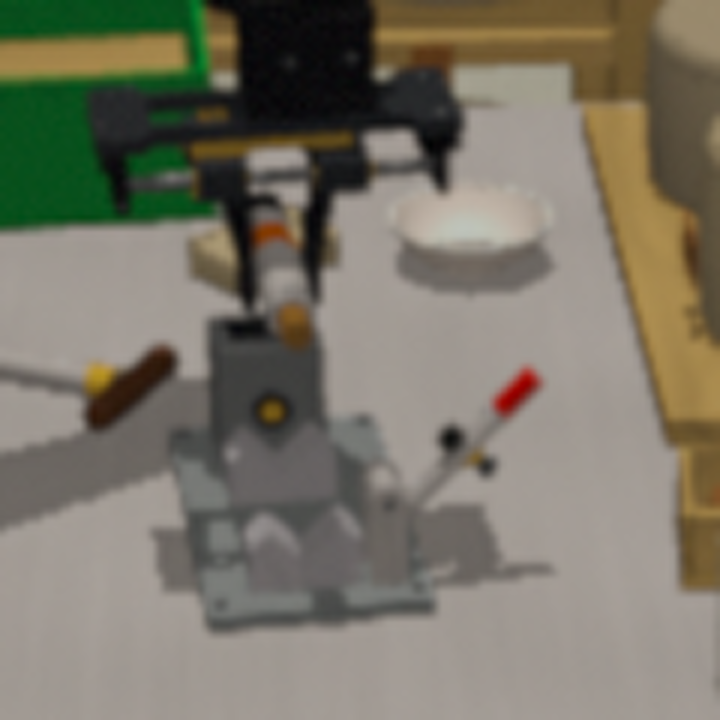

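View pics/t6.png

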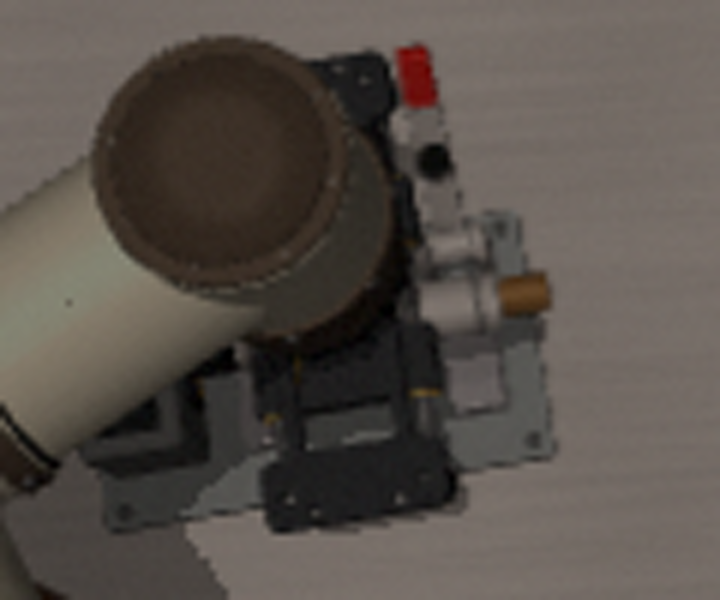

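```bash
python3 - <<'E'
from h import *
from fit import px
a=px((549,292),(190,220),6); b=px((294,328),(240,150),6)
P,e=tri(a,b); print(P,e, atz("top",a,.181), atz("side",b,.181))
yaw=np.radians(6.0); u=np.array([-np.sin(yaw),np.cos(yaw)])
for Q in(P,atz("top",a,.181),atz("side",b,.181)):
    mid=Q[:2]+.08*u; tcp=np.array([.4727,.0991]); d=mid-tcp
    print("mid",mid,"along",d@u,"perp",d@[np.cos(yaw),np.sin(yaw)])
E
```

```text
[0.47854883 0.01400404 0.18489546] 0.00022463966676216743 [0.47908344 0.01420563 0.181     ] [0.47873333 0.02217573 0.181     ]
mid [0.47018656 0.09356579] along -0.0052411648771398004 perp -0.0030781570300549396
mid [0.47072116 0.09376738] along -0.005096559029448663 perp -0.0025254114940318705
mid [0.47037106 0.10173748] along 0.002866469387497909 perp -0.0020404952402969787
```

```bash
python3 - <<'E'
from h import *
from fit import px
s=sense();t=s["tcp_pos"];Rm=s["ee_rot"]
def c(cam,P,o,k): return ((proj(cam,P)-o+.5)*k-.5).round(1).tolist()
print(t,"tcp",c("side",t,[240,150],6))
g=t-Rm[:,2]*.019
u=-Rm[:,0]
for L in(-.08-.005,-.058-.005,.012-.005,.036-.005): print(L,c("side",g+u*L,[240,150],6),c("top",g+u*L,[190,220],6))
# cradle predicted
from fit import R
q=np.array([.472,.1095,.1056])
for P in([0,.08,.048],[0,-.063,.029],[0,.037,.029],[-.031,-.063,.012],[.031,-.063,.012],[.045,-.05,.063]):
    W=R(q[2])@P+[q[0],q[1],0]; print(P,W.round(4),c("side",W,[240,150],6),c("top",W,[190,220],6))
E
```

```text
[0.47329491 0.09904983 0.16282488] tcp [[281.6, 296.7]]
-0.085 [[301.1, 332.7]] [[547.8, 284.7]]
-0.063 [[295.7, 314.4]] [[498.1, 293.1]]
0.007 [[279.2, 258.8]] [[339.5, 319.7]]
0.030999999999999996 [[273.8, 240.7]] [[285.0, 328.9]]
[0, 0.08, 0.048] [0.4636 0.1891 0.048 ] [[267.3, 412.0]] [[204.2, 391.5]]
[0, -0.063, 0.029] [0.4786 0.0469 0.029 ] [[299.9, 562.7]] [[501.8, 347.1]]
[0, 0.037, 0.029] [0.4681 0.1463 0.029 ] [[277.3, 476.0]] [[298.9, 381.5]]
[-0.031, -0.063, 0.012] [0.4478 0.0436 0.012 ] [[243.8, 594.9]] [[514.0, 413.5]]
[0.031, -0.063, 0.012] [0.5095 0.0501 0.012 ] [[357.3, 585.0]] [[494.9, 290.9]]
[0.045, -0.05, 0.063] [0.522  0.0645 0.063 ] [[378.0, 489.2]] [[455.2, 250.0]]
```

```bash
python3 plan.py 0.474 0.1097 0.085 186
```

```text
t 7.2 tcp [0.4733 0.099  0.1628] yang -174.01 F [-0.9   0.13 -3.55] w 2.5
delta cm [-1.06 -0.2   7.78] spin -0.01 j [ 31.  12. -24.  -0. -55. -25.]
```

```bash
python3 -m inch '[{"fingers":1,"delta_pos":[-1.1,-0.2,3],"spin":0},{"fingers":1,"delta_pos":[-1.1,-0.2,7],"spin":0},{"fingers":1,"delta_pos":[-1.1,-0.2,9],"spin":0},{"fingers":1,"delta_pos":[-1.1,-0.2,9],"spin":0},{"fingers":1,"delta_pos":[-1.1,-0.2,9],"spin":0},{"fingers":1,"delta_pos":[-1.1,-0.2,9],"spin":0},{"fingers":1,"delta_pos":[-1.1,-0.2,9],"spin":0}]'; python3 plan.py 0.474 0.1097 0.036 186
python3 - <<'E'
from h import *
im=capture("side"); crop(im,240,180,340,270,8,"s7")
im=capture("top"); crop(im,190,220,310,320,6,"t7")
E
```

```text
time_s: 7.9
tcp_pos: [0.4755, 0.1118, 0.075]
ee_rot: [[0.106, -0.994, 0.003], [-0.994, -0.106, 0.002], [-0.001, -0.003, -1.0]]
wrist_force: [1.0, -0.5, -3.0]
gripper_width: 0.289
t 7.9 tcp [0.4755 0.1118 0.075 ] yang -173.92 F [ 0.96 -0.46 -3.  ] w 2.51
delta cm [0.19 0.19 3.9 ] spin 0.08 j [ 32.  19. -30.   0. -42. -26.]
```

View pics/s7.png

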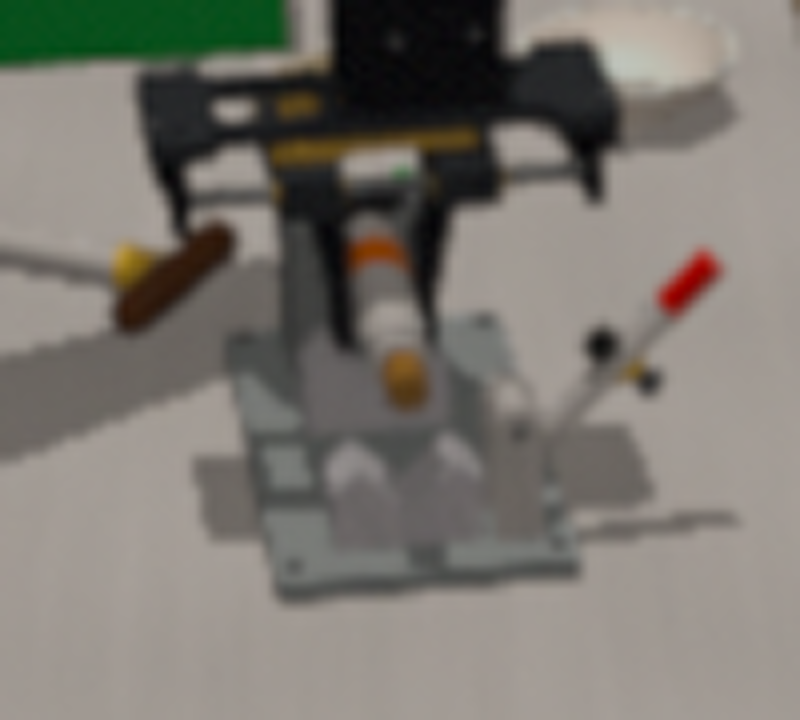

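View pics/t7.png

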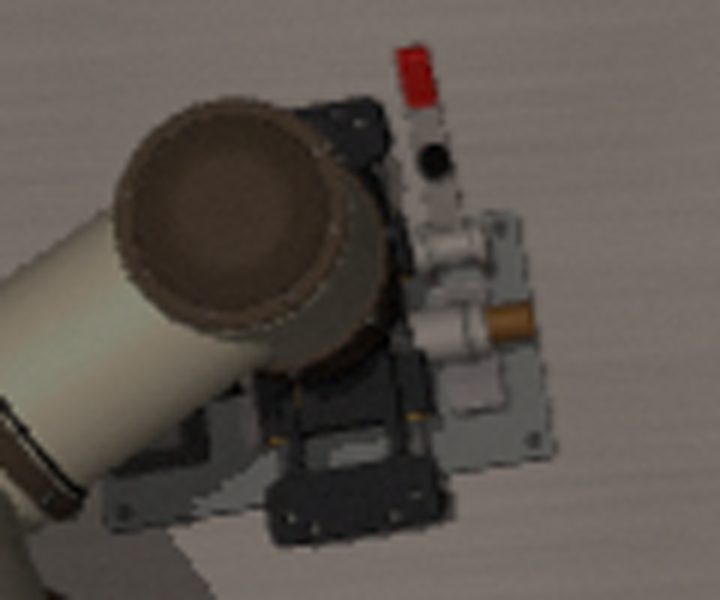

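```bash
python3 - <<'E'
from h import *
from fit import px
q=np.array([.472,.1095,.1056])
a=px((535,320),(190,220),6); b=px((405,382),(240,180),8)
z=.0937
yaw=q[2]; u=np.array([-np.sin(yaw),np.cos(yaw)]);v=np.array([np.cos(yaw),np.sin(yaw)])
for n,Q in(("tri",tri(a,b)[0]),("top",atz("top",a,z)),("side",atz("side",b,z))):
    d=Q[:2]-q[:2]; print(n,Q.round(4),"along mid",d@u+.08,"perp",d@v)
E
```

```text
tri [0.4809 0.0259 0.0988] along mid -0.00407341829478651 perp 5.3606067015403373e-05
top [0.4808 0.0261 0.0937] along mid -0.003834060386934887 perp -4.136284598872765e-05
side [0.4819 0.0358 0.0937] along mid 0.0056841576320443565 perp 0.0021033105434909113
```

```bash
python3 -m inch '[{"fingers":1,"delta_pos":[0.15,0,1.5],"spin":0},{"fingers":1,"delta_pos":[0.15,0,3],"spin":0},{"fingers":1,"delta_pos":[0.15,0,3.6],"spin":0},{"fingers":1,"delta_pos":[0.15,0,3.6],"spin":0},{"fingers":1,"delta_pos":[0.15,0,3.6],"spin":0},{"fingers":1,"delta_pos":[0.15,0,3.8],"spin":0},{"fingers":1,"delta_pos":[0.15,0,3.9],"spin":0}]'; python3 plan.py 0.4755 0.1105 0.030 186
```

```text
time_s: 8.7
tcp_pos: [0.475, 0.1101, 0.035]
ee_rot: [[0.106, -0.994, 0.001], [-0.994, -0.106, 0.001], [-0.0, -0.001, -1.0]]
wrist_force: [-0.2, 0.4, -2.7]
gripper_width: 0.288
t 8.7 tcp [0.475  0.1101 0.035 ] yang -173.91 F [-0.19  0.43 -2.74] w 2.5
delta cm [-0.03 -0.06  0.5 ] spin 0.09 j [ 32.  22. -32.   0. -36. -26.]
```

```bash
python3 -m inch '[{"fingers":1,"delta_pos":[0,0,0.2],"spin":0},{"fingers":1,"delta_pos":[0,0,0.3],"spin":0},{"fingers":1,"delta_pos":[0,0,0.4],"spin":0},{"fingers":1,"delta_pos":[0,0,0.4],"spin":0}]'; python3 -m inch '[{"fingers":1,"delta_pos":[0,0,0.05],"spin":0},{"fingers":1,"delta_pos":[0,0,0.1],"spin":0},{"fingers":1,"delta_pos":[0,0,0.1],"spin":0}]'
```

```text
time_s: 9.1
tcp_pos: [0.4748, 0.11, 0.0305]
ee_rot: [[0.106, -0.994, 0.0], [-0.994, -0.106, -0.0], [0.0, -0.0, -1.0]]
wrist_force: [0.7, -0.2, -2.9]
gripper_width: 0.29
time_s: 9.4
tcp_pos: [0.4753, 0.1101, 0.0299]
ee_rot: [[0.106, -0.994, 0.001], [-0.994, -0.106, 0.0], [-0.0, -0.001, -1.0]]
wrist_force: [1.9, -0.6, -0.3]
gripper_width: 0.291
```

```bash
python3 -m inch '[{"fingers":1,"delta_pos":[0,-0.05,0.03],"spin":0},{"fingers":1,"delta_pos":[0,-0.05,0.05],"spin":0},{"fingers":1,"delta_pos":[0,-0.05,0.05],"spin":0}]'; python3 -c "
from h import *
im=capture('side'); crop(im,240,180,340,270,8,'s8')
im=capture('top'); crop(im,190,220,310,320,6,'t8')"
```

```text
time_s: 9.7
tcp_pos: [0.4758, 0.1102, 0.0294]
ee_rot: [[0.106, -0.994, 0.001], [-0.994, -0.106, 0.001], [-0.0, -0.001, -1.0]]
wrist_force: [0.7, -0.9, 1.0]
gripper_width: 0.289
```

View pics/s8.png

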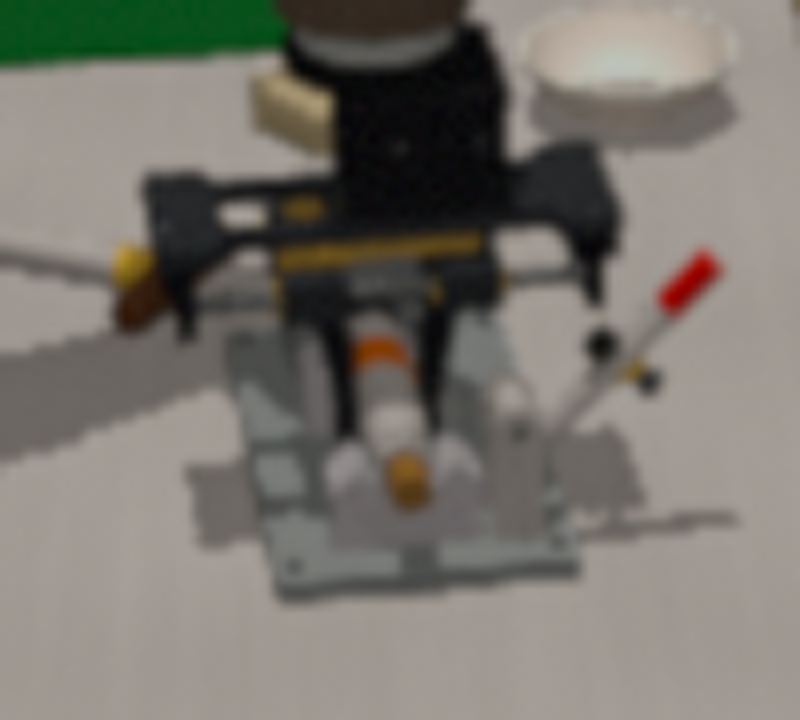

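View pics/t8.png

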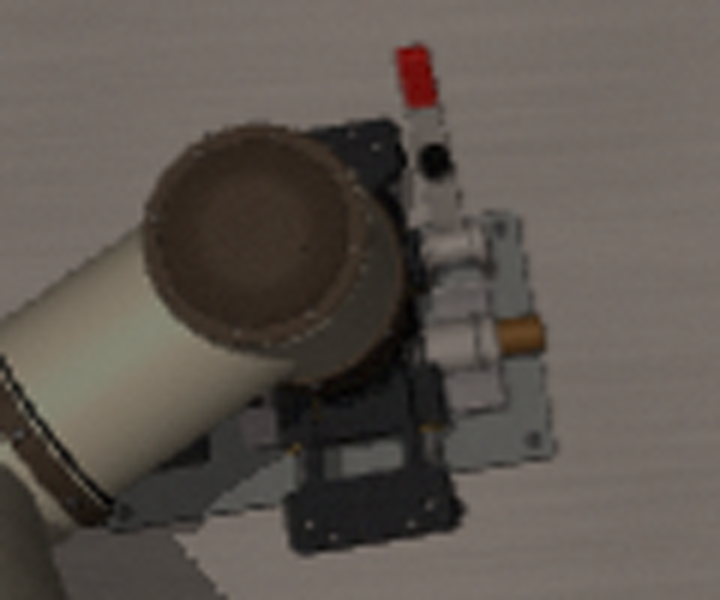

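```bash
python3 -m inch '[{"fingers":1,"delta_pos":[-0.1,0,0],"spin":0},{"fingers":1,"delta_pos":[-0.2,0,0],"spin":0},{"fingers":1,"delta_pos":[-0.2,0,0],"spin":0}]'; python3 -m inch '[{"fingers":1,"delta_pos":[-0.05,0,0],"spin":0},{"fingers":1,"delta_pos":[-0.1,0,0],"spin":0},{"fingers":1,"delta_pos":[-0.1,0,0],"spin":0}]';
```

```text
time_s: 10.1
tcp_pos: [0.4757, 0.112, 0.0293]
ee_rot: [[0.106, -0.994, 0.001], [-0.994, -0.106, 0.0], [-0.0, -0.001, -1.0]]
wrist_force: [3.9, -3.6, 2.4]
gripper_width: 0.293
time_s: 10.4
tcp_pos: [0.4756, 0.113, 0.0293]
ee_rot: [[0.106, -0.994, 0.001], [-0.994, -0.106, 0.0], [-0.0, -0.001, -1.0]]
wrist_force: [3.9, -2.9, 1.3]
gripper_width: 0.29
```

```bash
python3 -m inch '[{"fingers":1,"delta_pos":[-0.05,-0.05,0],"spin":0},{"fingers":1,"delta_pos":[-0.1,-0.05,0],"spin":0},{"fingers":1,"delta_pos":[-0.1,-0.05,0],"spin":0}]'; python3 -m inch '[{"fingers":1,"delta_pos":[-0.05,0,0],"spin":0},{"fingers":1,"delta_pos":[-0.05,0,0],"spin":0}]'
```

```text
time_s: 10.7
tcp_pos: [0.4756, 0.114, 0.0291]
ee_rot: [[0.106, -0.994, 0.001], [-0.994, -0.106, 0.0], [-0.0, -0.001, -1.0]]
wrist_force: [4.4, -3.6, 1.5]
gripper_width: 0.29
time_s: 10.9
tcp_pos: [0.4755, 0.1145, 0.0291]
ee_rot: [[0.106, -0.994, 0.001], [-0.994, -0.106, 0.0], [-0.0, -0.001, -1.0]]
wrist_force: [4.2, -3.4, 1.6]
gripper_width: 0.286
```

```bash
python3 -m inch '[{"fingers":1,"delta_pos":[-0.05,-0.06,0],"spin":0},{"fingers":1,"delta_pos":[-0.05,-0.06,0],"spin":0}]'; python3 -m inch '[{"fingers":1,"delta_pos":[-0.05,0,0],"spin":0},{"fingers":1,"delta_pos":[-0.05,0,0],"spin":0}]';python3 -m inch '[{"fingers":1,"delta_pos":[-0.05,0,0],"spin":0},{"fingers":1,"delta_pos":[-0.05,0,0],"spin":0}]'
```

```text
time_s: 11.1
tcp_pos: [0.4756, 0.1148, 0.029]
ee_rot: [[0.106, -0.994, -0.0], [-0.994, -0.106, -0.0], [0.0, 0.001, -1.0]]
wrist_force: [3.1, -3.4, 2.0]
gripper_width: 0.289
time_s: 11.3
tcp_pos: [0.4756, 0.1153, 0.029]
ee_rot: [[0.106, -0.994, -0.0], [-0.994, -0.106, -0.0], [0.0, 0.0, -1.0]]
wrist_force: [3.4, -3.9, 1.5]
gripper_width: 0.292
time_s: 11.5
tcp_pos: [0.4755, 0.1159, 0.029]
ee_rot: [[0.106, -0.994, -0.0], [-0.994, -0.106, -0.0], [0.0, 0.0, -1.0]]
wrist_force: [3.1, -4.5, 1.6]
gripper_width: 0.294
```

```bash
python3 -m inch '[{"fingers":1,"delta_pos":[-0.05,0,0],"spin":0},{"fingers":1,"delta_pos":[-0.05,0,0],"spin":0}]';python3 -m inch '[{"fingers":1,"delta_pos":[-0.05,0,0],"spin":0},{"fingers":1,"delta_pos":[-0.05,0,0],"spin":0}]'|head -4
```

```text
time_s: 11.7
tcp_pos: [0.4755, 0.1164, 0.029]
ee_rot: [[0.106, -0.994, -0.0], [-0.994, -0.106, -0.0], [0.0, 0.0, -1.0]]
wrist_force: [2.7, -3.5, 1.6]
gripper_width: 0.286
time_s: 11.9
tcp_pos: [0.4754, 0.117, 0.029]
ee_rot: [[0.106, -0.994, -0.0], [-0.994, -0.106, -0.0], [0.0, 0.0, -1.0]]
wrist_force: [2.6, -4.7, 1.8]
```

```bash
python3 -c "
from h import *
im=capture('side'); crop(im,240,180,340,270,8,'s9')
im=capture('top'); crop(im,190,220,310,320,6,'t9')"
```

```text
(no output)
```

View pics/t9.png

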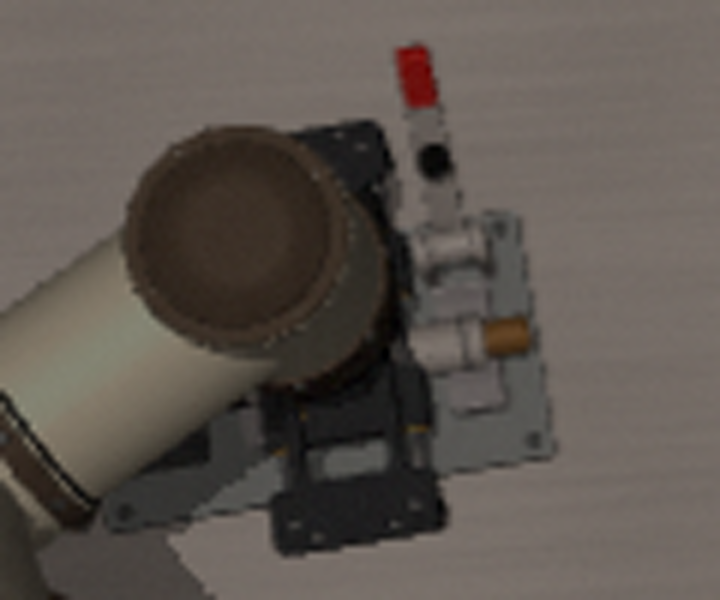

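```bash
python3 - <<'E'
from h import *
from fit import px
q=np.array([.472,.1095,.1056])
yaw=q[2]; u=np.array([-np.sin(yaw),np.cos(yaw)]);v=np.array([np.cos(yaw),np.sin(yaw)])
for p in((545,334),(530,335)):
    Q=atz("top",px(p,(190,220),6),.048)[:2]; d=Q-q[:2]; print(d@u+.08,d@v)
E
python3 -m inch '[{"fingers":1,"delta_pos":[-0.05,0,0],"spin":0},{"fingers":1,"delta_pos":[-0.05,0,0],"spin":0}]'
```

```text
-0.005592696559975893 -0.00019065064182328573
0.0016212305796236143 0.0005531796574744344
time_s: 12.2
tcp_pos: [0.4754, 0.1172, 0.029]
ee_rot: [[0.106, -0.994, -0.0], [-0.994, -0.106, -0.001], [0.001, 0.0, -1.0]]
wrist_force: [3.9, -4.8, 0.8]
gripper_width: 0.292
```

```bash
python3 -m inch '[{"fingers":1,"delta_pos":[-0.05,0,0],"spin":0},{"fingers":1,"delta_pos":[-0.05,0,0],"spin":0}]';python3 -m inch '[{"fingers":1,"delta_pos":[-0.03,0,0],"spin":0},{"fingers":1,"delta_pos":[-0.03,0,0],"spin":0}]'
```

```text
time_s: 12.4
tcp_pos: [0.4753, 0.1172, 0.029]
ee_rot: [[0.106, -0.994, -0.001], [-0.994, -0.106, -0.001], [0.001, 0.001, -1.0]]
wrist_force: [3.7, -7.2, 2.5]
gripper_width: 0.286
time_s: 12.6
tcp_pos: [0.4753, 0.1172, 0.029]
ee_rot: [[0.106, -0.994, -0.001], [-0.994, -0.106, -0.002], [0.001, 0.001, -1.0]]
wrist_force: [5.9, -8.3, 0.6]
gripper_width: 0.291
```

```bash
python3 -m inch '[{"fingers":1,"delta_pos":[0,-0.07,0],"spin":0},{"fingers":1,"delta_pos":[0,-0.07,0],"spin":0},{"fingers":3,"delta_pos":[0,-0.07,0],"spin":0},{"fingers":3,"delta_pos":[0,-0.07,0],"spin":0},{"fingers":4.6,"delta_pos":[0,-0.07,0],"spin":0},{"fingers":4.6,"delta_pos":[0,-0.07,0],"spin":0},{"fingers":4.6,"delta_pos":[0,-0.07,0],"spin":0},{"fingers":4.6,"delta_pos":[0,-0.07,0],"spin":0}]'
```

```text
time_s: 13.4
tcp_pos: [0.4759, 0.1185, 0.029]
ee_rot: [[0.106, -0.994, -0.0], [-0.994, -0.106, -0.0], [-0.0, 0.0, -1.0]]
wrist_force: [0.1, 0.2, 0.7]
gripper_width: 0.518
```

Released. I lift straight up and look.

```bash
python3 -m inch '[{"fingers":4.6,"delta_pos":[0,0,-1],"spin":0},{"fingers":4.6,"delta_pos":[0,0,-3],"spin":0},{"fingers":4.6,"delta_pos":[0,0,-7],"spin":0},{"fingers":4.6,"delta_pos":[0,0,-12],"spin":0},{"fingers":4.6,"delta_pos":[-5,3,-17],"spin":0},{"fingers":4.6,"delta_pos":[-10,6,-17],"spin":0},{"fingers":4.6,"delta_pos":[-15,8,-17],"spin":0},{"fingers":4.6,"delta_pos":[-20,10,-17],"spin":0},{"fingers":4.6,"delta_pos":[-20,10,-17],"spin":0}]'
python3 -c "
from h import *
im=capture('side'); crop(im,262,195,340,260,9,'s10')
im=capture('top'); crop(im,195,220,290,312,8,'t10')"
```

```text
time_s: 14.3
tcp_pos: [0.354, 0.3086, 0.2006]
ee_rot: [[0.107, -0.994, 0.001], [-0.994, -0.107, 0.002], [-0.002, -0.002, -1.0]]
wrist_force: [0.8, 0.3, 0.1]
gripper_width: 0.53
```

View pics/s10.png

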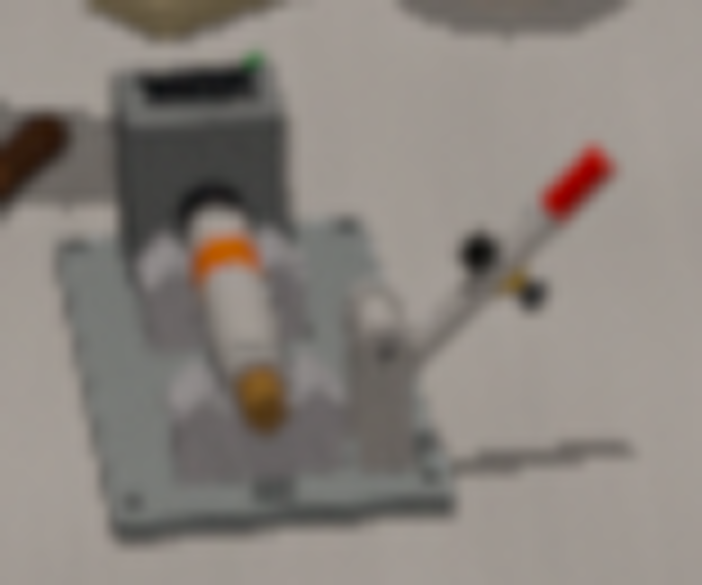

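View pics/t10.png

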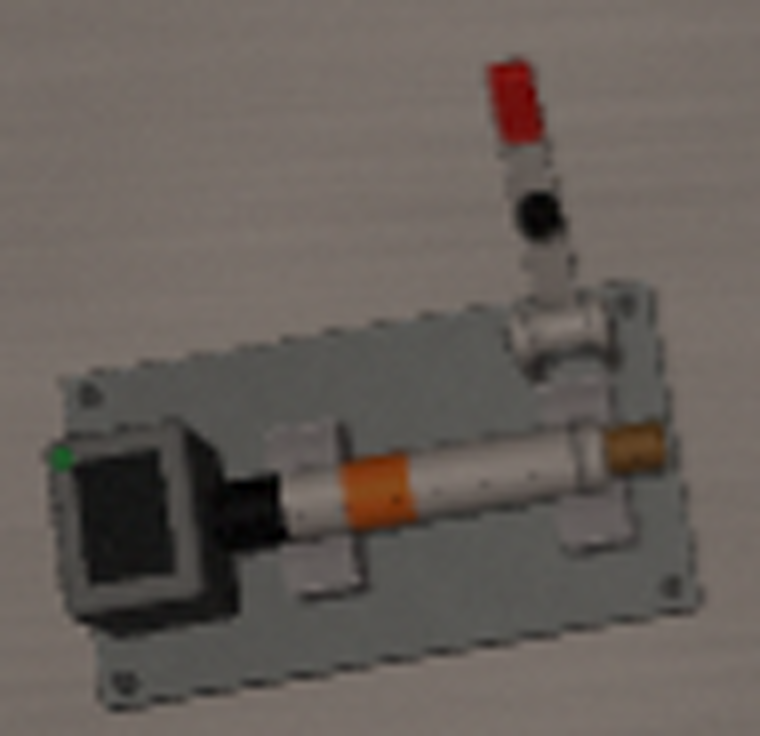

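```bash
python3 - <<'E'
from h import *
from fit import px,R
from scipy.optimize import least_squares
a=px((515,103),(195,220),8); b=px((577,183),(262,195),9)
k1=px((540,215),(195,220),8); k2=px((480,252),(262,195),9)
print("tab tri",tri(a,b))
def tab(th,q):
    u=np.array([-np.cos(th),0,np.sin(th)]);n=np.array([np.sin(th),0,np.cos(th)])
    return R(q[2])@(np.array([.045,-.05,.063])+.088*u+.017*n)+[q[0],q[1],0]
q0=np.array([.472,.1095,.1056])
f=lambda p:np.r_[proj("top",tab(p[0],q0+[p[1],p[2],0]))[0]-a,proj("side",tab(p[0],q0+[p[1],p[2],0]))[0]-b]
s=least_squares(f,[2.4,0,0]);print(s.x,f(s.x)); print("tab",tab(s.x[0],q0+[s.x[1],s.x[2],0]))
for nm in("top","side"):
    g=lambda p:(f([p[0],0,0])[:2] if nm=="top" else f([p[0],0,0])[2:])
    s=least_squares(g,[2.4]);print(nm,s.x,g(s.x))
for th in(2.3,2.4,2.5,2.6,2.7): print(th,tab(th,q0+[.004,.001,0]).round(4))
# cradle axes points true
E
python3 plan.py 0.59 0.07 0.25 186
```

```text
tab tri (array([0.59669958, 0.07479819, 0.11392831]), np.float64(0.0012815470440100609))
[2.34667855e+00 1.24282347e-03 2.49562345e-03] [-0.01990807 -0.19665395 -0.21812177  0.05929106]
tab [0.59661655 0.07479245 0.11390882]
top [2.36139115] [0.88864393 0.01514451]
side [2.3469854] [-0.53566547  0.42681975]
2.3 [0.5969 0.073  0.1173]
2.4 [0.602  0.0736 0.1099]
2.5 [0.6062 0.074  0.102 ]
2.6 [0.6097 0.0744 0.0938]
2.7 [0.6124 0.0747 0.0852]
t 14.4 tcp [0.354  0.31   0.2003] yang -173.6 F [0.81 0.2  0.06] w 4.58
delta cm [ 26.48 -20.79  -5.  ] spin 0.4 j [ 61.   8. -22.   0. -59. -55.]
```

```bash
python3 -c "
from h import *
print(atz('top',(302,178),.19),atz('side',(373,213),.19),atz('top',(303,200),.03))"; python3 plan.py 0.599 0.0745 0.20 96
```

```text
[ 0.72155909 -0.05560969  0.19      ] [ 0.72321386 -0.07157214  0.19      ] [ 0.70922099 -0.05465699  0.03      ]
t 14.4 tcp [0.354  0.31   0.2003] yang -173.6 F [0.81 0.2  0.06] w 4.58
delta cm [ 26.14 -21.72   0.  ] spin 90.4 j [ 61.   8. -22.   0. -59. -55.]
```

```bash
python3 -m inch '[{"fingers":4.5,"delta_pos":[5,-4.2,-3],"spin":8},{"fingers":4.5,"delta_pos":[10,-8.3,-3],"spin":16},{"fingers":4.5,"delta_pos":[26.1,-21.7,-3],"spin":90.4},{"fingers":4.5,"delta_pos":[26.1,-21.7,-3],"spin":90.4},{"fingers":4.5,"delta_pos":[26.1,-21.7,-3],"spin":90.4},{"fingers":4.5,"delta_pos":[26.1,-21.7,-3],"spin":90.4},{"fingers":4.5,"delta_pos":[26.1,-21.7,-3],"spin":90.4},{"fingers":4.5,"delta_pos":[26.1,-21.7,-3],"spin":90.4},{"fingers":4.5,"delta_pos":[26.1,-21.7,-3],"spin":90.4},{"fingers":4.5,"delta_pos":[26.1,-21.7,-3],"spin":90.4},{"fingers":4.5,"delta_pos":[26.1,-21.7,-3],"spin":90.4},{"fingers":4.5,"delta_pos":[26.1,-21.7,-3],"spin":90.4},{"fingers":4.5,"delta_pos":[26.1,-21.7,-3],"spin":90.4},{"fingers":4.5,"delta_pos":[26.1,-21.7,-3],"spin":90.4}]'; python3 plan.py .599 .0745 .16 96
```

```text
time_s: 15.8
tcp_pos: [0.5987, 0.0699, 0.2293]
ee_rot: [[-0.995, -0.1, 0.0], [-0.1, 0.995, 0.0], [-0.0, 0.0, -1.0]]
wrist_force: [0.3, -0.4, 0.6]
gripper_width: 0.516
t 15.8 tcp [0.5987 0.0699 0.2293] yang 95.75 F [ 0.3  -0.43  0.6 ] w 4.49
delta cm [-0.07  0.46  6.93] spin -0.25 j [  22.   20.   -2.   -0.  -68. -106.]
```

```bash
python3 -m inch '[{"fingers":4.5,"delta_pos":[0,0.3,4],"spin":-0.2},{"fingers":4.5,"delta_pos":[0,0.45,8],"spin":-0.2},{"fingers":4.5,"delta_pos":[0,0.45,9],"spin":-0.2},{"fingers":4.5,"delta_pos":[0,0.45,9],"spin":-0.2},{"fingers":4.5,"delta_pos":[0,0.45,9],"spin":-0.2}]'; python3 plan.py .599 .0745 .094 96
python3 -c "
from h import *
im=capture('side'); crop(im,262,170,352,260,8,'s11')
im=capture('top'); crop(im,195,210,295,300,8,'t11')"
```

```text
time_s: 16.3
tcp_pos: [0.5998, 0.0748, 0.1409]
ee_rot: [[-0.995, -0.104, 0.003], [-0.104, 0.995, 0.0], [-0.003, -0.0, -1.0]]
wrist_force: [-0.3, 0.4, 0.8]
gripper_width: 0.514
t 16.3 tcp [0.5998 0.0748 0.1409] yang 95.94 F [-0.32  0.44  0.81] w 4.47
delta cm [ 0.1  -0.02  4.69] spin -0.06 j [  22.   24.   -9.    0.  -57. -107.]
```

View pics/s11.png

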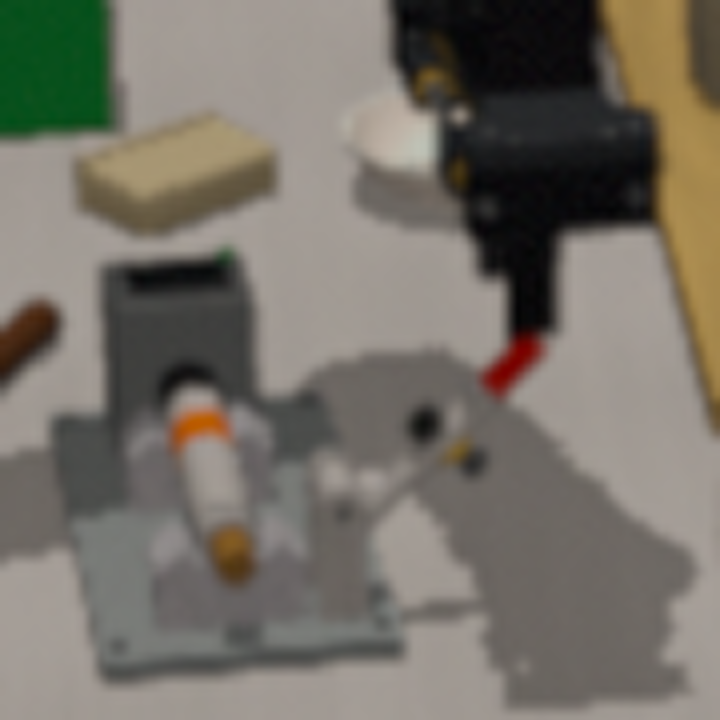

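View pics/t11.png

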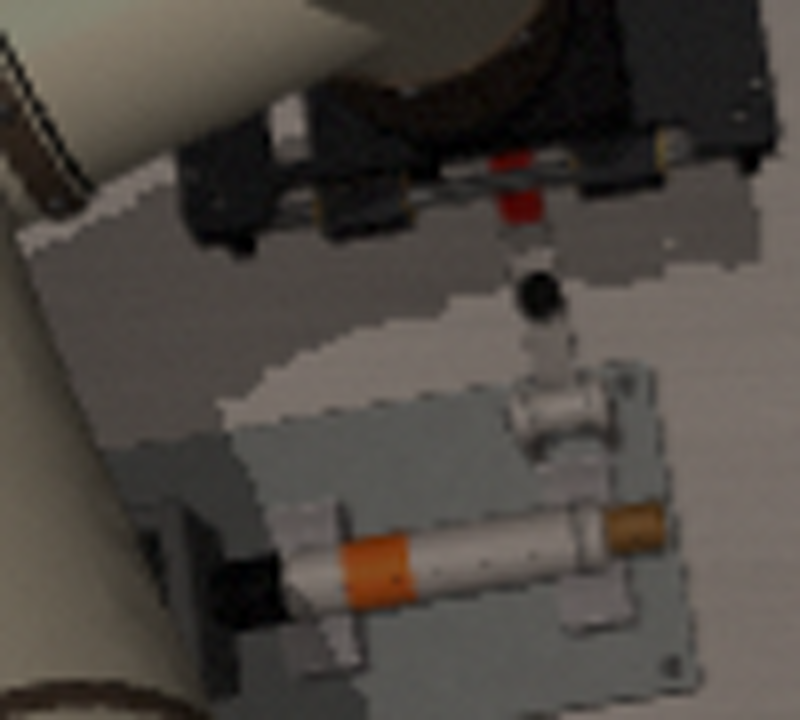

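```bash
python3 - <<'E'
from h import *
s=sense();t=s["tcp_pos"];Rm=s["ee_rot"]
c=lambda cam,P,o,k:((proj(cam,P)-o+.5)*k-.5).round(1).tolist()
print("tcp side",c("side",t,[262,170],8),"down", c("side",t-[0,0,.028],[262,170],8))
for h in(.06,.07,.08): print(h,c("top",t-Rm[:,2]*h,[195,210],8))
for y in(.0725,.0745,.0765): print(c("top",[.599,y,.113],[195,210],8),c("side",[.597,y,.113],[262,170],8))
E
```

```text
tcp side [[520.0, 301.0]] down [[519.3, 363.7]]
0.06 [[485.6, 110.4]]
0.07 [[482.1, 102.9]]
0.08 [[478.6, 95.2]]
[[521.4, 175.0]] [[512.5, 367.7]]
[[515.7, 175.4]] [[512.1, 365.4]]
[[510.0, 175.8]] [[511.7, 363.2]]
```

```bash
python3 -m inch '[{"fingers":4.5,"delta_pos":[0.2,0.2,2],"spin":0},{"fingers":4.5,"delta_pos":[0.2,0.2,4],"spin":0},{"fingers":4.5,"delta_pos":[0.2,0.2,4.6],"spin":0},{"fingers":4.5,"delta_pos":[0.2,0.2,4.6],"spin":0},{"fingers":4.5,"delta_pos":[0.2,0.2,4.6],"spin":0}]'; python3 plan.py .5975 .077 .094 96
python3 -c "
from h import *
im=capture('side'); crop(im,262,170,352,260,8,'s12')"
```

```text
time_s: 16.9
tcp_pos: [0.5973, 0.0766, 0.0945]
ee_rot: [[-0.995, -0.103, 0.003], [-0.103, 0.995, 0.0], [-0.003, 0.0, -1.0]]
wrist_force: [-0.3, 0.4, -0.8]
gripper_width: 0.519
t 16.9 tcp [0.5973 0.0766 0.0945] yang 95.91 F [-0.31  0.37 -0.77] w 4.51
delta cm [-0.03  0.04  0.05] spin -0.09 j [  23.   26.  -13.    0.  -51. -107.]
```

View pics/s12.png

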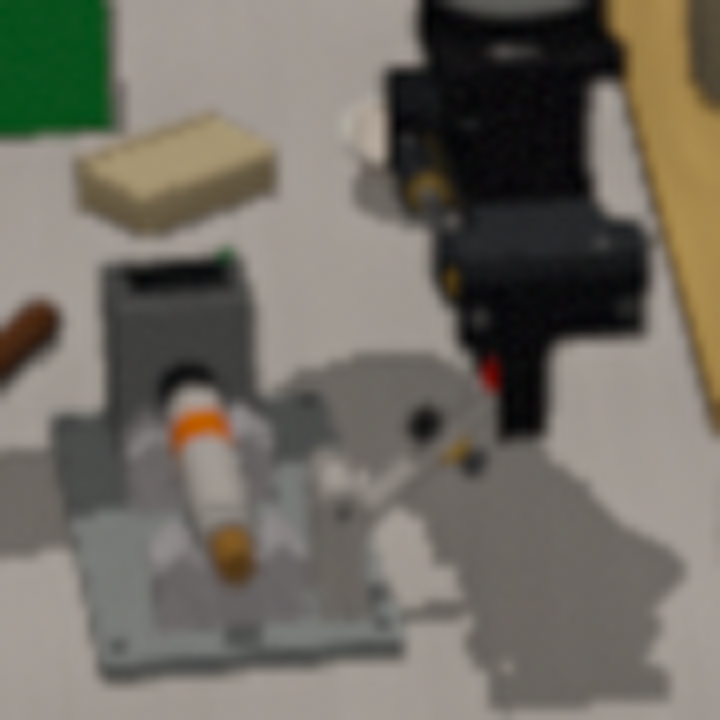

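```bash
python3 -m inch '[{"fingers":4.5,"delta_pos":[0.15,0,0],"spin":0},{"fingers":2.2,"delta_pos":[0.15,0,0],"spin":0},{"fingers":2.2,"delta_pos":[0.15,0,0],"spin":0},{"fingers":2.2,"delta_pos":[0.15,0,0],"spin":0},{"fingers":2.2,"delta_pos":[0.15,0,0],"spin":0}]' ; python3 -m inch '[{"fingers":1.9,"delta_pos":[0,0,0],"spin":0},{"fingers":1.7,"delta_pos":[0,0,0],"spin":0},{"fingers":1.0,"delta_pos":[0,0,0],"spin":0},{"fingers":1,"delta_pos":[0,0,0],"spin":0}]'
```

```text
time_s: 17.45
tcp_pos: [0.5948, 0.0763, 0.0931]
ee_rot: [[-0.995, -0.103, 0.0], [-0.103, 0.995, -0.0], [-0.0, -0.0, -1.0]]
wrist_force: [-0.9, 0.4, 0.7]
gripper_width: 0.283
time_s: 17.85
tcp_pos: [0.5949, 0.0746, 0.093]
ee_rot: [[-0.995, -0.103, -0.0], [-0.103, 0.995, -0.002], [0.001, -0.002, -1.0]]
wrist_force: [2.2, -6.3, -0.8]
gripper_width: 0.181
```

```bash
python3 -m inch '[{"fingers":1,"delta_pos":[0,-0.15,0],"spin":0},{"fingers":1,"delta_pos":[0.45,-0.15,-0.58],"spin":0},{"fingers":1,"delta_pos":[0.94,-0.15,-1.11],"spin":0},{"fingers":1,"delta_pos":[1.5,-0.15,-1.6],"spin":0},{"fingers":1,"delta_pos":[2.07,-0.15,-2.06],"spin":0},{"fingers":1,"delta_pos":[2.07,-0.15,-2.06],"spin":0}]' ; python3 plan.py .55 .07 .11 96
```

```text
time_s: 18.45
tcp_pos: [0.574, 0.0723, 0.114]
ee_rot: [[-0.995, -0.103, 0.001], [-0.103, 0.995, -0.0], [-0.001, -0.0, -1.0]]
wrist_force: [1.3, -2.6, -3.0]
gripper_width: 0.182
t 18.45 tcp [0.574  0.0723 0.114 ] yang 95.89 F [ 1.34 -2.56 -3.03] w 1.58
delta cm [2.41 0.01 0.39] spin -0.11 j [  23.   23.  -15.    0.  -52. -107.]
```

```bash
python3 -m inch '[{"fingers":1,"delta_pos":[0.63,-0.05,-0.4],"spin":0},{"fingers":1,"delta_pos":[1.29,-0.05,-0.74],"spin":0},{"fingers":1,"delta_pos":[1.97,-0.05,-1.03],"spin":0},{"fingers":1,"delta_pos":[2.68,-0.05,-1.25],"spin":0},{"fingers":1,"delta_pos":[3.4,-0.05,-1.41],"spin":0},{"fingers":1,"delta_pos":[4.14,-0.05,-1.51],"spin":0},{"fingers":1,"delta_pos":[4.88,-0.05,-1.54],"spin":0},{"fingers":1,"delta_pos":[5.62,-0.05,-1.51],"spin":0},{"fingers":1,"delta_pos":[5.62,-0.05,-1.51],"spin":0}]'
python3 -c "
from h import *
im=capture('side'); crop(im,252,150,352,260,7,'s13')"; python3 plan.py .51 .07 .12 96
```

```text
time_s: 19.35
tcp_pos: [0.5209, 0.0667, 0.1307]
ee_rot: [[-0.995, -0.104, 0.007], [-0.104, 0.995, 0.001], [-0.007, 0.0, -1.0]]
wrist_force: [5.7, -3.2, -0.4]
gripper_width: 0.183
t 19.4 tcp [0.5209 0.0667 0.1306] yang 95.95 F [ 5.23 -2.57  0.42] w 1.59
delta cm [1.05 0.45 1.06] spin -0.05 j [  25.   17.  -21.    0.  -51. -109.]
```

View pics/s13.png

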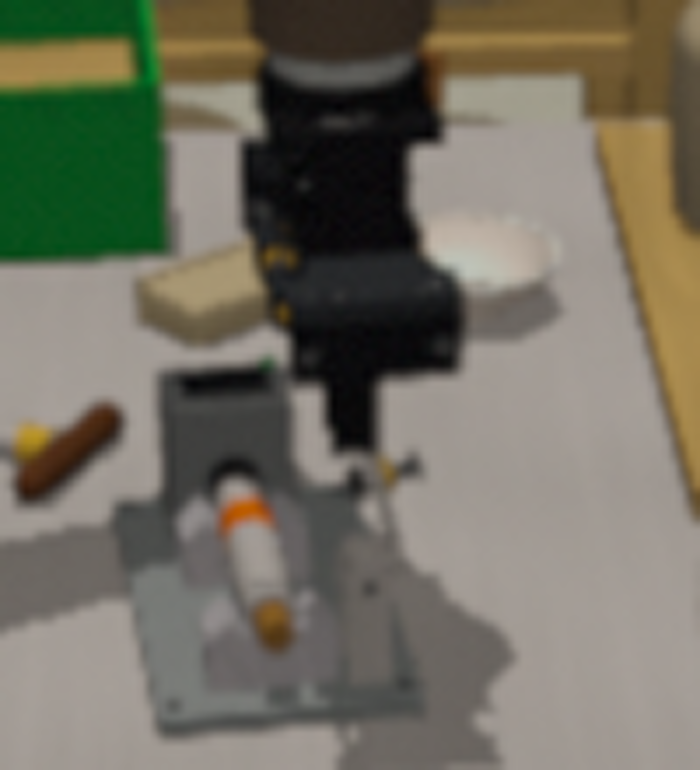

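```bash
python3 -m inch '[{"fingers":1,"delta_pos":[0.74,-0.05,0.1],"spin":0},{"fingers":1,"delta_pos":[1.46,-0.05,0.26],"spin":0},{"fingers":1,"delta_pos":[2.17,-0.05,0.48],"spin":0},{"fingers":1,"delta_pos":[2.85,-0.05,0.77],"spin":0},{"fingers":1,"delta_pos":[3.51,-0.05,1.11],"spin":0},{"fingers":1,"delta_pos":[4.14,-0.05,1.51],"spin":0},{"fingers":1,"delta_pos":[4.72,-0.05,1.96],"spin":0},{"fingers":1,"delta_pos":[5.27,-0.05,2.46],"spin":0},{"fingers":1,"delta_pos":[5.27,-0.05,2.46],"spin":0}]'
python3 -c "
from h import *
im=capture('side'); crop(im,252,150,352,260,7,'s14')"; python3 plan.py .465 .06 .10 96
```

```text
time_s: 20.3
tcp_pos: [0.466, 0.0607, 0.1062]
ee_rot: [[-0.995, -0.104, 0.002], [-0.104, 0.995, 0.0], [-0.002, 0.0, -1.0]]
wrist_force: [-3.3, -0.5, 8.9]
gripper_width: 0.181
t 20.35 tcp [0.466  0.0606 0.1062] yang 95.95 F [-4.01 -0.72  8.92] w 1.58
delta cm [ 0.11 -0.05  0.62] spin -0.05 j [  27.   14.  -30.    0.  -46. -111.]
```

View pics/s14.png

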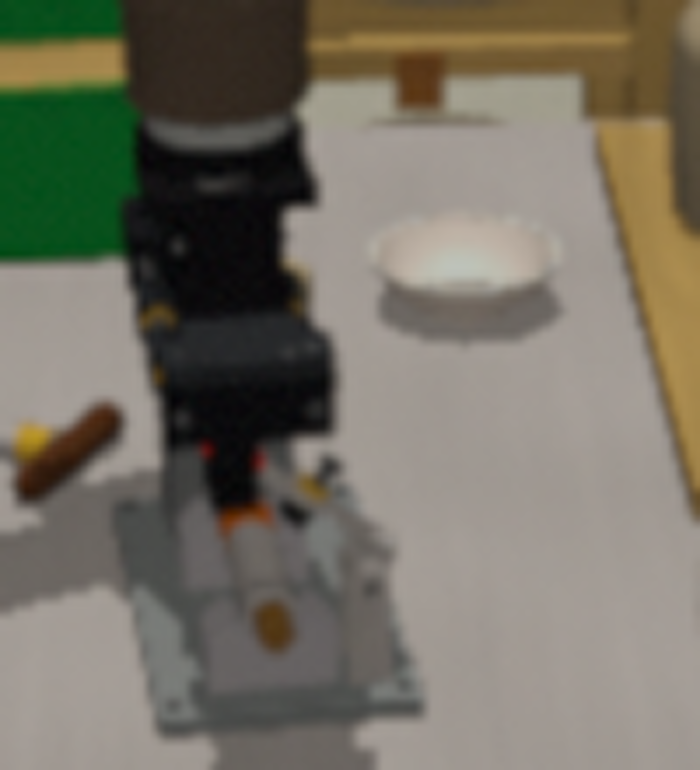

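```bash
python3 -m inch '[{"fingers":1,"delta_pos":[0.12,0,-0.12],"spin":0},{"fingers":1,"delta_pos":[0.37,0,0.16],"spin":0},{"fingers":1,"delta_pos":[0.62,0,0.45],"spin":0},{"fingers":1,"delta_pos":[0.85,0,0.74],"spin":0},{"fingers":1,"delta_pos":[1.08,0,1.05],"spin":0},{"fingers":1,"delta_pos":[1.28,0,1.36],"spin":0},{"fingers":1,"delta_pos":[1.48,0,1.68],"spin":0},{"fingers":1,"delta_pos":[1.48,0,1.68],"spin":0}]'
python3 plan.py .465 .06 .10 96
```

```text
time_s: 21.15
tcp_pos: [0.4516, 0.0591, 0.0883]
ee_rot: [[-0.995, -0.103, 0.001], [-0.103, 0.995, 0.0], [-0.001, 0.0, -1.0]]
wrist_force: [-0.3, -1.6, 4.8]
gripper_width: 0.179
t 21.15 tcp [0.4516 0.0591 0.0883] yang 95.92 F [-0.32 -1.62  4.78] w 1.56
delta cm [-1.34 -0.05 -1.17] spin -0.08 j [  28.   15.  -33.    0.  -42. -112.]
```

```bash
python3 -m inch '[{"fingers":2.5,"delta_pos":[0,0,0],"spin":0},{"fingers":4,"delta_pos":[0,0,0],"spin":0},{"fingers":4,"delta_pos":[0,0,0],"spin":0},{"fingers":4,"delta_pos":[0,0,-0.5],"spin":0},{"fingers":4,"delta_pos":[0,0,-3],"spin":0},{"fingers":4,"delta_pos":[0,0,-6],"spin":0},{"fingers":0,"delta_pos":[1.3,0,-7],"spin":0},{"fingers":0,"delta_pos":[1.3,0,-7],"spin":0},{"fingers":0,"delta_pos":[1.3,0,-7],"spin":0},{"fingers":0,"delta_pos":[1.3,0,-7],"spin":0},{"fingers":0,"delta_pos":[1.3,0,-7],"spin":0},{"fingers":0,"delta_pos":[1.3,0,-7],"spin":0},{"fingers":0,"delta_pos":[1.3,0,-7],"spin":0}]'
python3 -c "
from h import *
im=capture('side'); crop(im,252,150,352,260,7,'s15')
im=capture('top'); crop(im,195,210,295,300,8,'t15')"; python3 plan.py .4383 .0578 .12 96
```

```text
time_s: 22.45
tcp_pos: [0.4384, 0.0576, 0.1569]
ee_rot: [[-0.995, -0.102, -0.001], [-0.102, 0.995, -0.0], [0.001, -0.0, -1.0]]
wrist_force: [-1.2, 0.4, 0.3]
gripper_width: 0.012
t 22.55 tcp [0.4384 0.0576 0.1571] yang 95.88 F [-0.32 -0.24  0.64] w 0.05
delta cm [0.01 0.02 3.71] spin -0.12 j [  29.    8.  -30.   -0.  -53. -113.]
```

View pics/s15.png

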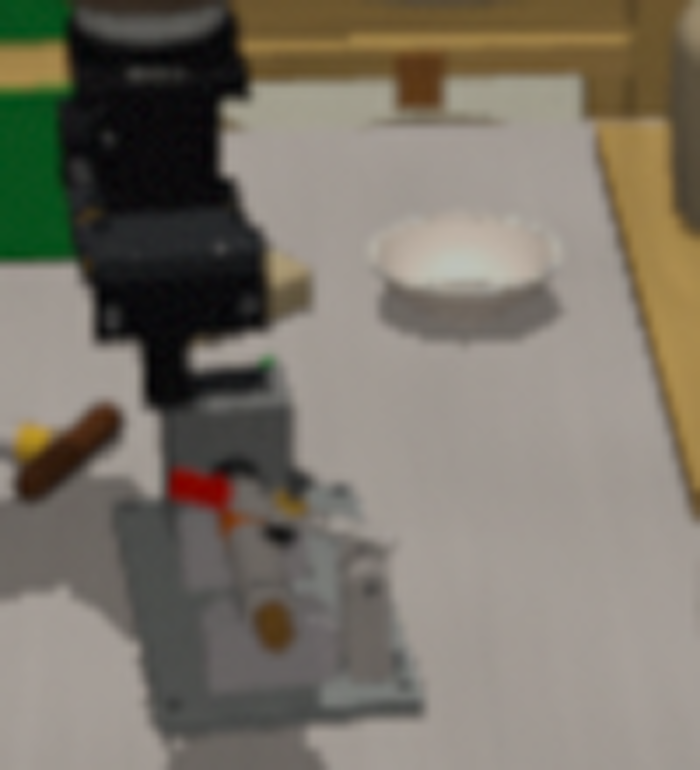

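View pics/t15.png

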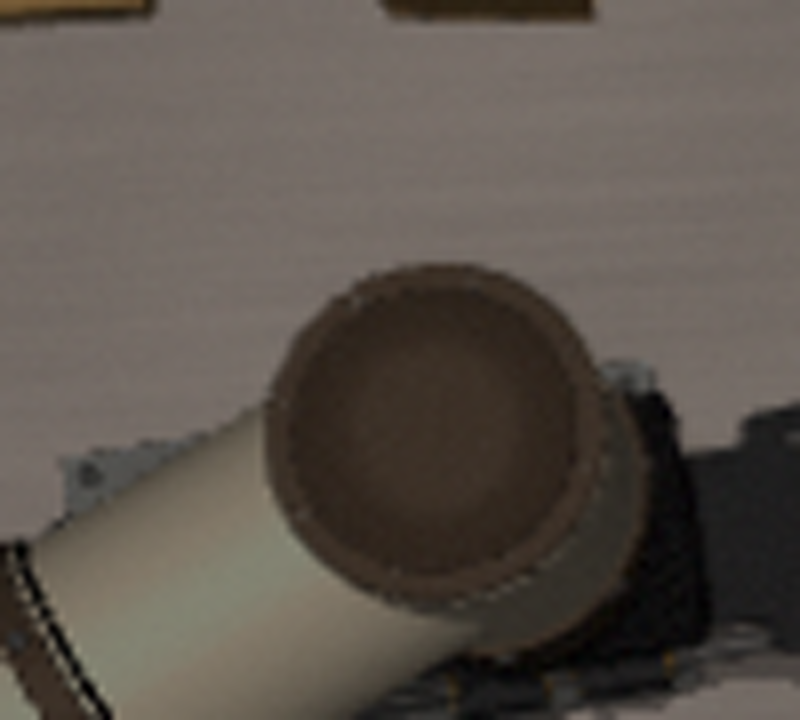

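```bash
python3 -m inch '[{"fingers":0,"delta_pos":[0,0,1.5],"spin":0},{"fingers":0,"delta_pos":[0,0,2.8],"spin":0},{"fingers":0,"delta_pos":[0,0,2.8],"spin":0},{"fingers":0,"delta_pos":[0,0,2.8],"spin":0}]';python3 -m inch '[{"fingers":0,"delta_pos":[0,0,0.2],"spin":0},{"fingers":0,"delta_pos":[0,0,0.4],"spin":0},{"fingers":0,"delta_pos":[0,0,0.6],"spin":0},{"fingers":0,"delta_pos":[0,0,0.8],"spin":0},{"fingers":0,"delta_pos":[0,0,1.0],"spin":0}]'
```

```text
time_s: 22.95
tcp_pos: [0.4386, 0.0576, 0.1295]
ee_rot: [[-0.995, -0.103, -0.0], [-0.103, 0.995, -0.0], [0.0, -0.0, -1.0]]
wrist_force: [0.9, -0.1, 1.0]
gripper_width: 0.003
time_s: 23.45
tcp_pos: [0.4374, 0.0573, 0.1194]
ee_rot: [[-0.995, -0.102, -0.002], [-0.102, 0.995, -0.001], [0.002, -0.0, -1.0]]
wrist_force: [-4.9, 1.4, 5.6]
gripper_width: 0.004
```

```bash
python3 -m inch '[{"fingers":0,"delta_pos":[0,0,0.15],"spin":0},{"fingers":0,"delta_pos":[0,0,0.3],"spin":0},{"fingers":0,"delta_pos":[0,0,0.45],"spin":0},{"fingers":0,"delta_pos":[0,0,0.6],"spin":0},{"fingers":0,"delta_pos":[0,0,0.75],"spin":0},{"fingers":0,"delta_pos":[0,0,0.9],"spin":0}]';python3 -m inch '[{"fingers":0,"delta_pos":[0,0,0.1],"spin":0},{"fingers":0,"delta_pos":[0,0,0.2],"spin":0},{"fingers":0,"delta_pos":[0,0,0.3],"spin":0},{"fingers":0,"delta_pos":[0,0,0.4],"spin":0},{"fingers":0,"delta_pos":[0,0,0.5],"spin":0}]'
```

```text
time_s: 24.05
tcp_pos: [0.4379, 0.0573, 0.1102]
ee_rot: [[-0.995, -0.103, -0.001], [-0.103, 0.995, -0.001], [0.001, -0.0, -1.0]]
wrist_force: [-3.3, -1.8, 4.1]
gripper_width: 0.002
time_s: 24.55
tcp_pos: [0.4385, 0.0577, 0.1053]
ee_rot: [[-0.995, -0.103, 0.0], [-0.103, 0.995, 0.0], [-0.0, 0.0, -1.0]]
wrist_force: [-2.8, 0.4, 4.0]
gripper_width: 0.004
```

```bash
python3 -m inch '[{"fingers":0,"delta_pos":[0,0,0.05],"spin":0},{"fingers":0,"delta_pos":[0,0,0.1],"spin":0},{"fingers":0,"delta_pos":[0,0,0.15],"spin":0},{"fingers":0,"delta_pos":[0,0,0.2],"spin":0},{"fingers":0,"delta_pos":[0,0,0.2],"spin":0}]';python3 -m inch '[{"fingers":0,"delta_pos":[0,0,0.05],"spin":0},{"fingers":0,"delta_pos":[0,0,0.1],"spin":0},{"fingers":0,"delta_pos":[0,0,0.15],"spin":0},{"fingers":0,"delta_pos":[0,0,0.15],"spin":0}]'
```

```text
time_s: 25.05
tcp_pos: [0.4385, 0.0577, 0.1033]
ee_rot: [[-0.995, -0.103, 0.0], [-0.103, 0.995, 0.0], [-0.0, 0.0, -1.0]]
wrist_force: [-2.4, 0.3, 2.8]
gripper_width: 0.006
time_s: 25.45
tcp_pos: [0.4385, 0.0577, 0.1018]
ee_rot: [[-0.995, -0.103, 0.0], [-0.103, 0.995, 0.0], [-0.0, 0.0, -1.0]]
wrist_force: [-2.4, -0.3, 3.6]
gripper_width: 0.005
```

```bash
python3 -m inch '[{"fingers":0,"delta_pos":[0,0,0.05],"spin":0},{"fingers":0,"delta_pos":[0,0,0.1],"spin":0},{"fingers":0,"delta_pos":[0,0,0.1],"spin":0}]'
```

```text
time_s: 25.75
tcp_pos: [0.4385, 0.0576, 0.1008]
ee_rot: [[-0.995, -0.103, 0.0], [-0.103, 0.995, 0.0], [-0.0, 0.0, -1.0]]
wrist_force: [-2.4, -0.9, 2.9]
gripper_width: 0.006
```

```bash
python3 -m inch '[{"fingers":0,"delta_pos":[0,0,0.05],"spin":0},{"fingers":0,"delta_pos":[0,0,0.1],"spin":0},{"fingers":0,"delta_pos":[0,0,0.1],"spin":0}]'
```

```text
time_s: 26.05
tcp_pos: [0.4384, 0.0576, 0.0997]
ee_rot: [[-0.995, -0.103, 0.0], [-0.103, 0.995, 0.0], [-0.0, 0.0, -1.0]]
wrist_force: [-2.2, -0.9, 2.8]
gripper_width: 0.008
```

```bash
for i in 1; do python3 -m inch '[{"fingers":0,"delta_pos":[0,0,0.05],"spin":0},{"fingers":0,"delta_pos":[0,0,0.1],"spin":0}]'|sed -n '2p;4p'; done; python3 -m inch '[{"fingers":0,"delta_pos":[0,0,0.05],"spin":0},{"fingers":0,"delta_pos":[0,0,0.1],"spin":0}]'|sed -n '2p;6p'
```

```text
tcp_pos: [0.4387, 0.0578, 0.0989]
wrist_force: [-2.7, -0.5, 2.5]
tcp_pos: [0.4385, 0.0577, 0.0978]
```

```bash
python3 -m inch '[{"fingers":0,"delta_pos":[0,0,0.05],"spin":0},{"fingers":0,"delta_pos":[0,0,0.1],"spin":0}]'|grep -E "tcp|force"
```

```text
tcp_pos: [0.4384, 0.0577, 0.0968]
wrist_force: [-2.9, -0.3, 2.4]
```

```bash
python3 -m inch '[{"fingers":0,"delta_pos":[0,0,0.05],"spin":0},{"fingers":0,"delta_pos":[0,0,0.1],"spin":0}]'|grep -E "tcp|force"
```

```text
tcp_pos: [0.4385, 0.0576, 0.0958]
wrist_force: [-2.0, 0.2, 2.9]
```

```bash
python3 -m inch '[{"fingers":0,"delta_pos":[0,0,0.05],"spin":0},{"fingers":0,"delta_pos":[0,0,0.1],"spin":0}]'|grep -E "tcp|force"
```

```text
tcp_pos: [0.4384, 0.0576, 0.0948]
wrist_force: [-1.9, 0.3, 2.9]
```

```bash
python3 -m inch '[{"fingers":0,"delta_pos":[0,0,0.05],"spin":0},{"fingers":0,"delta_pos":[0,0,0.1],"spin":0}]'|grep -E "tcp|force"
```

```text
tcp_pos: [0.4384, 0.0576, 0.0938]
wrist_force: [-2.5, -1.1, 3.2]
```

```bash
python3 -m inch '[{"fingers":0,"delta_pos":[0,0,0.05],"spin":0},{"fingers":0,"delta_pos":[0,0,0.1],"spin":0}]'|grep -E "tcp|force"
```

```text
tcp_pos: [0.4384, 0.0576, 0.0928]
wrist_force: [-2.4, -0.8, 3.1]
```

```bash
python3 -c "
from h import *
im=capture('side'); crop(im,252,150,352,260,7,'s16')"
```

```text
(no output)
```

View pics/s16.png

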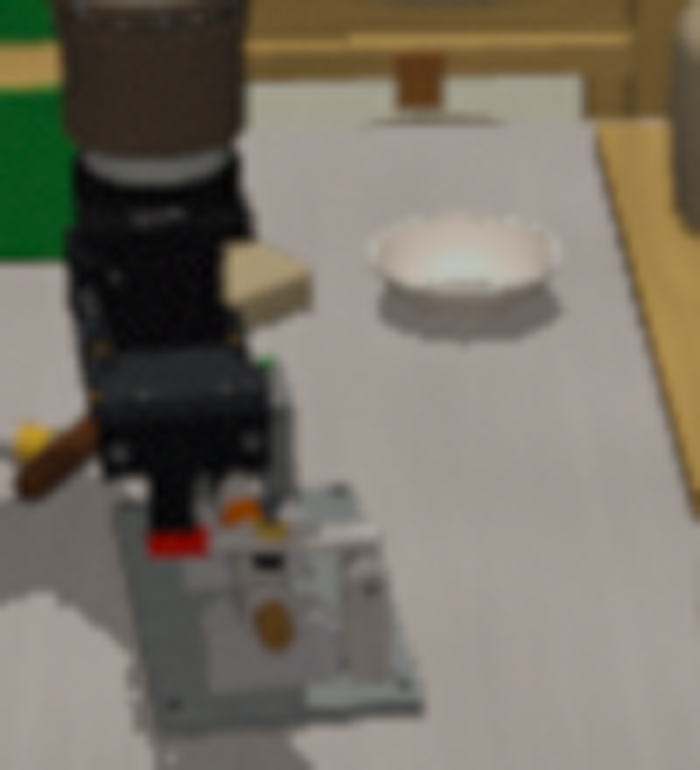

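```bash
python3 -m inch '[{"fingers":0,"delta_pos":[0.05,0,0.05],"spin":0},{"fingers":0,"delta_pos":[0.05,0,0.05],"spin":0}]'|grep -E "tcp|force"
```

```text
tcp_pos: [0.4382, 0.0576, 0.0924]
wrist_force: [-0.7, -0.7, 2.2]
```

```bash
python3 -m inch '[{"fingers":0,"delta_pos":[0,0,0.05],"spin":0},{"fingers":0,"delta_pos":[0,0,0.05],"spin":0}]'|grep -E "tcp|force"
```

```text
tcp_pos: [0.4381, 0.0576, 0.0919]
wrist_force: [-0.2, 0.6, 1.9]
```

```bash
python3 -m inch '[{"fingers":0,"delta_pos":[0,0,0.05],"spin":0},{"fingers":0,"delta_pos":[0,0,0.05],"spin":0}]'|grep -E "tcp|force"
```

```text
tcp_pos: [0.4379, 0.0576, 0.0913]
wrist_force: [-1.1, -0.4, 2.8]
```

```bash
python3 -m inch '[{"fingers":0,"delta_pos":[0,0,0.05],"spin":0},{"fingers":0,"delta_pos":[0,0,0.05],"spin":0}]'|grep -E "tcp|force"
```

```text
tcp_pos: [0.4378, 0.0575, 0.0908]
wrist_force: [-1.5, -0.6, 2.1]
```

```bash
python3 -m inch '[{"fingers":0,"delta_pos":[0,0,0.05],"spin":0},{"fingers":0,"delta_pos":[0,0,0.05],"spin":0}]'|grep -E "tcp|force"
```

```text
tcp_pos: [0.4377, 0.0575, 0.0902]
wrist_force: [-2.7, 0.0, 2.8]
```

```bash
python3 -m inch '[{"fingers":0,"delta_pos":[0,0,0.05],"spin":0},{"fingers":0,"delta_pos":[0,0,0.05],"spin":0}]'|grep -E "tcp|force"
```

```text
tcp_pos: [0.4378, 0.0575, 0.0897]
wrist_force: [-1.7, -0.4, 2.0]
```

```bash
python3 -m inch '[{"fingers":0,"delta_pos":[0,0,0.05],"spin":0},{"fingers":0,"delta_pos":[0,0,0.05],"spin":0}]'|grep -E "tcp|force"
```

```text
tcp_pos: [0.4378, 0.0576, 0.0893]
wrist_force: [-1.8, -0.4, 2.6]
```

```bash
python3 -m inch '[{"fingers":0,"delta_pos":[0,0,0.05],"spin":0},{"fingers":0,"delta_pos":[0,0,0.05],"spin":0}]'|grep -E "tcp|force"
```

```text
tcp_pos: [0.4379, 0.0575, 0.0888]
wrist_force: [-2.2, 0.4, 2.7]
```

```bash
python3 -m inch '[{"fingers":0,"delta_pos":[0.02,0,0.05],"spin":0},{"fingers":0,"delta_pos":[0.02,0,0.05],"spin":0}]'|grep -E "tcp|force"
```

```text
tcp_pos: [0.4378, 0.0575, 0.0883]
wrist_force: [-1.9, 0.2, 1.8]
```

```bash
python3 -m inch '[{"fingers":0,"delta_pos":[0,0,0.05],"spin":0},{"fingers":0,"delta_pos":[0,0,0.05],"spin":0}]'|grep -E "tcp|force"
```

```text
tcp_pos: [0.4376, 0.0575, 0.0878]
wrist_force: [-2.4, -0.6, 2.0]
```

```bash
python3 -m inch '[{"fingers":0,"delta_pos":[0,0,0.05],"spin":0},{"fingers":0,"delta_pos":[0,0,0.05],"spin":0}]'|grep -E "tcp|force"
```

```text
tcp_pos: [0.4376, 0.0575, 0.0873]
wrist_force: [-1.7, 0.4, 1.5]
```

```bash
python3 -m inch '[{"fingers":0,"delta_pos":[0,0,0.05],"spin":0},{"fingers":0,"delta_pos":[0,0,0.05],"spin":0}]'|grep -E "tcp|force"
```

```text
tcp_pos: [0.4377, 0.0575, 0.0868]
wrist_force: [-2.0, 1.5, 2.3]
```

```bash
python3 -m inch '[{"fingers":0,"delta_pos":[0,0,0.05],"spin":0},{"fingers":0,"delta_pos":[0,0,0.1],"spin":0}]'|grep -E "tcp|force"
```

```text
tcp_pos: [0.4375, 0.0575, 0.0858]
wrist_force: [-2.9, 0.4, 3.2]
```

```bash
python3 -m inch '[{"fingers":0,"delta_pos":[0,0,0.05],"spin":0},{"fingers":0,"delta_pos":[0,0,0.1],"spin":0}]'|grep -E "tcp|force"
```

```text
tcp_pos: [0.4376, 0.0575, 0.0848]
wrist_force: [-2.9, -0.4, 4.7]
```

```bash
python3 -c "
from h import *
im=capture('side'); crop(im,262,195,330,260,10,'s17')"
```

```text
(no output)
```

View pics/s17.png

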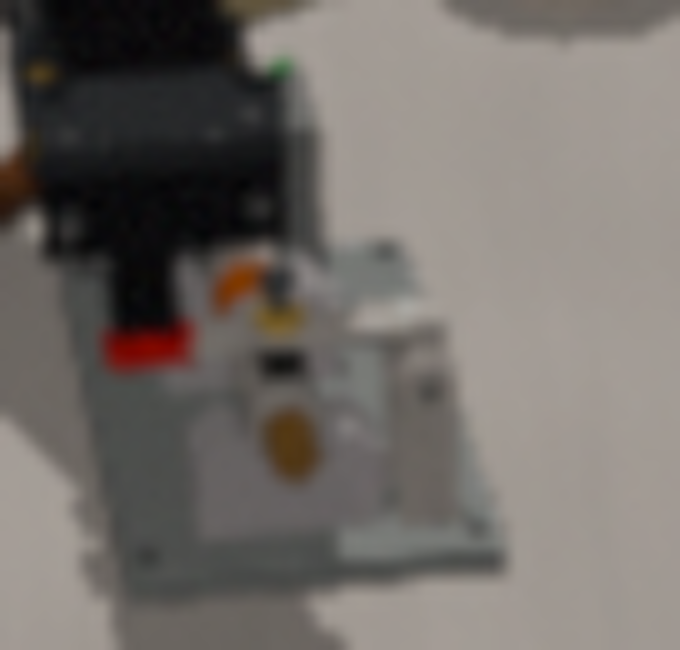

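```bash
python3 -m inch '[{"fingers":0,"delta_pos":[0,0,0.03],"spin":0},{"fingers":0,"delta_pos":[0,0,0.03],"spin":0}]'|grep -E "tcp|force"
```

```text
tcp_pos: [0.4376, 0.0575, 0.0845]
wrist_force: [-2.7, 0.4, 2.7]
```

```bash
python3 -m inch '[{"fingers":0,"delta_pos":[0,0,0.03],"spin":0},{"fingers":0,"delta_pos":[0,0,0.03],"spin":0}]'|grep -E "tcp|force"
```

```text
tcp_pos: [0.4378, 0.0575, 0.0842]
wrist_force: [-2.7, -0.3, 3.8]
```

```bash
cat > av.py <<'E'
from station import *
import numpy as np
F=[];Z=[]
for i in range(8):
    capture("side"); s=sense(); F.append(s["wrist_force"]);Z.append(s["tcp_pos"])
F=np.array(F); print(round(s["time_s"],2),"F",F.mean(0).round(2),"sd",F.std(0).round(2),"tcp",np.mean(Z,0).round(5))
E
python3 av.py; python3 -m inch '[{"fingers":0,"delta_pos":[0,0,0.05],"spin":0},{"fingers":0,"delta_pos":[0,0,0.05],"spin":0}]'|grep -E "tcp|force"; python3 av.py
```

```text
31.15 F [-2.53 -0.54  3.04] sd [0.68 0.42 0.37] tcp [0.43777 0.05754 0.08424]
tcp_pos: [0.4377, 0.0576, 0.0837]
wrist_force: [-3.4, -1.1, 3.6]
31.75 F [-2.81 -0.52  3.18] sd [0.43 0.77 0.48] tcp [0.43767 0.05753 0.08372]
```

```bash
python3 -m inch '[{"fingers":0,"delta_pos":[0,0,0.05],"spin":0},{"fingers":0,"delta_pos":[0,0,0.05],"spin":0}]'|grep -E "tcp|force"; python3 -m inch '[{"fingers":0,"delta_pos":[0,0,0.05],"spin":0},{"fingers":0,"delta_pos":[0,0,0.05],"spin":0}]'|grep -E "tcp|force";  python3 av.py
```

```text
tcp_pos: [0.4377, 0.0576, 0.0832]
wrist_force: [-2.9, -1.7, 2.9]
tcp_pos: [0.4377, 0.0575, 0.0827]
wrist_force: [-2.3, -0.2, 2.6]
32.55 F [-1.52 -0.37  1.35] sd [1.24 0.36 1.02] tcp [0.43812 0.05773 0.08277]
```

```bash
python3 -m inch '[{"fingers":0,"delta_pos":[0,0,0.05],"spin":0},{"fingers":0,"delta_pos":[0,0,0.05],"spin":0}]'|grep -E "tcp|force"; python3 av.py
```

```text
tcp_pos: [0.4386, 0.0579, 0.0825]
wrist_force: [0.6, -0.8, 2.0]
33.15 F [1.22 0.21 1.95] sd [0.56 0.34 0.53] tcp [0.43854 0.05793 0.08255]
```

```bash
python3 -m inch '[{"fingers":0,"delta_pos":[0,0,0.05],"spin":0},{"fingers":0,"delta_pos":[0,0,0.1],"spin":0},{"fingers":0,"delta_pos":[0,0,0.1],"spin":0}]'|grep -E "tcp|force"; python3 av.py
```

```text
tcp_pos: [0.438, 0.0577, 0.0813]
wrist_force: [1.2, 0.6, 2.7]
33.85 F [1.63 0.86 2.54] sd [0.47 0.39 0.57] tcp [0.43788 0.05765 0.0813 ]
```

```bash
python3 -m inch '[{"fingers":0,"delta_pos":[0,0,0.05],"spin":0},{"fingers":0,"delta_pos":[0,0,0.05],"spin":0}]'|grep -E "tcp|force"; python3 av.py
```

```text
tcp_pos: [0.4376, 0.0575, 0.0807]
wrist_force: [1.8, 1.2, 2.1]
34.45 F [1.   1.33 2.08] sd [0.27 0.3  0.63] tcp [0.43758 0.05749 0.08066]
```

```bash
python3 -m inch '[{"fingers":0,"delta_pos":[0,0,0.05],"spin":0},{"fingers":0,"delta_pos":[0,0,0.1],"spin":0},{"fingers":0,"delta_pos":[0,0,0.1],"spin":0}]'|grep -E "tcp|force"; python3 av.py
```

```text
tcp_pos: [0.4374, 0.0574, 0.0796]
wrist_force: [-0.5, 1.8, 1.8]
35.15 F [0.26 1.24 2.26] sd [0.66 0.51 0.75] tcp [0.43741 0.05744 0.0796 ]
```

```bash
python3 -c "
from h import *
im=capture('side'); crop(im,262,195,330,260,10,'s18')"
```

```text
(no output)
```

View pics/s18.png

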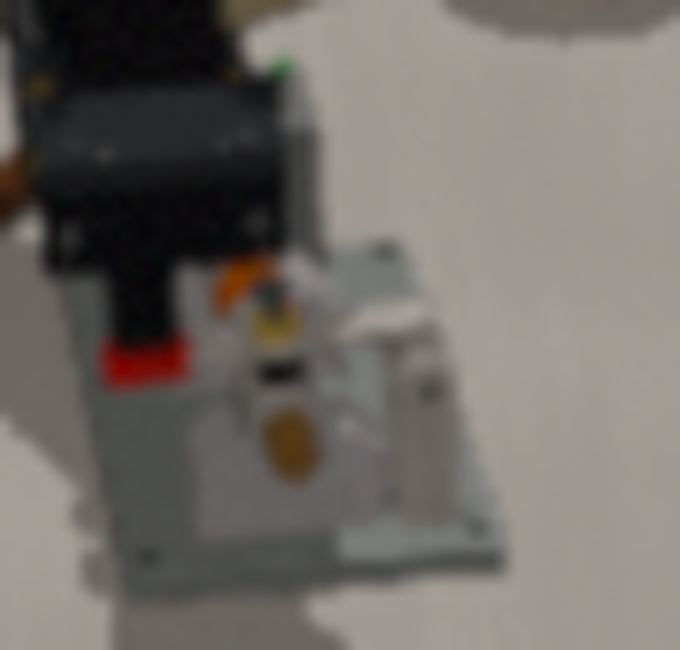

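```bash
python3 -m inch '[{"fingers":0,"delta_pos":[0,0,0.05],"spin":0},{"fingers":0,"delta_pos":[0,0,0.1],"spin":0},{"fingers":0,"delta_pos":[0,0,0.1],"spin":0}]'|grep -E "tcp|force"; python3 av.py
```

```text
tcp_pos: [0.4373, 0.0574, 0.0786]
wrist_force: [-1.4, 1.9, 2.0]
35.9 F [-1.8   1.43  2.36] sd [0.43 0.69 0.49] tcp [0.43734 0.0574  0.0786 ]
```

```bash
python3 -m inch '[{"fingers":0,"delta_pos":[0,0,0.05],"spin":0},{"fingers":0,"delta_pos":[0,0,0.1],"spin":0},{"fingers":0,"delta_pos":[0,0,0.1],"spin":0}]'|grep -E "tcp|force"; python3 av.py
```

```text
tcp_pos: [0.4373, 0.0574, 0.0776]
wrist_force: [-2.0, 1.2, 3.0]
36.6 F [-1.87  0.17  1.78] sd [0.74 0.79 0.57] tcp [0.43753 0.05734 0.07762]
```

```bash
python3 -m inch '[{"fingers":0,"delta_pos":[0,0,0.05],"spin":0},{"fingers":0,"delta_pos":[0,0,0.1],"spin":0},{"fingers":0,"delta_pos":[0,0,0.1],"spin":0}]'|grep -E "tcp|force"; python3 av.py
```

```text
tcp_pos: [0.4377, 0.0574, 0.0767]
wrist_force: [-1.9, -1.3, 3.1]
37.3 F [-2.03 -1.43  2.85] sd [0.23 0.25 0.4 ] tcp [0.43766 0.05744 0.07675]
```

```bash
python3 -m inch '[{"fingers":0,"delta_pos":[0,0,0.05],"spin":0},{"fingers":0,"delta_pos":[0,0,0.05],"spin":0}]'|grep -E "tcp|force"; python3 av.py
```

```text
tcp_pos: [0.4376, 0.0575, 0.0762]
wrist_force: [-1.5, -1.8, 3.4]
37.9 F [-2.38 -1.56  3.05] sd [0.35 0.38 0.52] tcp [0.4376  0.05747 0.07619]
```

```bash
python3 -m inch '[{"fingers":0,"delta_pos":[0,0,0.05],"spin":0},{"fingers":0,"delta_pos":[0,0,0.05],"spin":0}]'|grep -E "tcp|force"; python3 av.py
```

```text
tcp_pos: [0.4375, 0.0575, 0.0757]
wrist_force: [-3.4, -1.7, 4.4]
38.5 F [-3.08 -1.84  3.86] sd [0.54 0.45 0.43] tcp [0.43756 0.05746 0.07573]
```

```bash
python3 -m inch '[{"fingers":0,"delta_pos":[0,0,0.05],"spin":0},{"fingers":0,"delta_pos":[0,0,0.05],"spin":0}]'|grep -E "tcp|force"; python3 av.py
```

```text
tcp_pos: [0.4375, 0.0575, 0.0753]
wrist_force: [-4.0, -2.2, 5.4]
39.1 F [-4.06 -1.92  5.19] sd [0.21 0.34 0.41] tcp [0.43752 0.05745 0.07531]
```

```bash
python3 -m inch '[{"fingers":0,"delta_pos":[0,0,0.03],"spin":0},{"fingers":0,"delta_pos":[0,0,0.03],"spin":0}]'|grep -E "tcp|force"; python3 av.py
```

```text
tcp_pos: [0.4375, 0.0574, 0.0751]
wrist_force: [-4.1, -1.8, 6.1]
39.7 F [-4.08 -1.79  6.35] sd [0.5  0.25 0.65] tcp [0.4375  0.05743 0.07514]
```

```bash
python3 -m inch '[{"fingers":0,"delta_pos":[0.02,0,0.03],"spin":0},{"fingers":0,"delta_pos":[0.02,0,0.03],"spin":0}]'|grep -E "tcp|force"; python3 av.py
```

```text
tcp_pos: [0.4375, 0.0575, 0.075]
wrist_force: [-3.3, -1.9, 6.8]
40.3 F [-4.35 -2.12  7.19] sd [0.44 0.39 0.48] tcp [0.43748 0.05744 0.07498]
```

```bash
python3 -c "
from h import *
im=capture('side'); crop(im,262,195,330,260,10,'s19')"
```

```text
(no output)
```

View pics/s19.png

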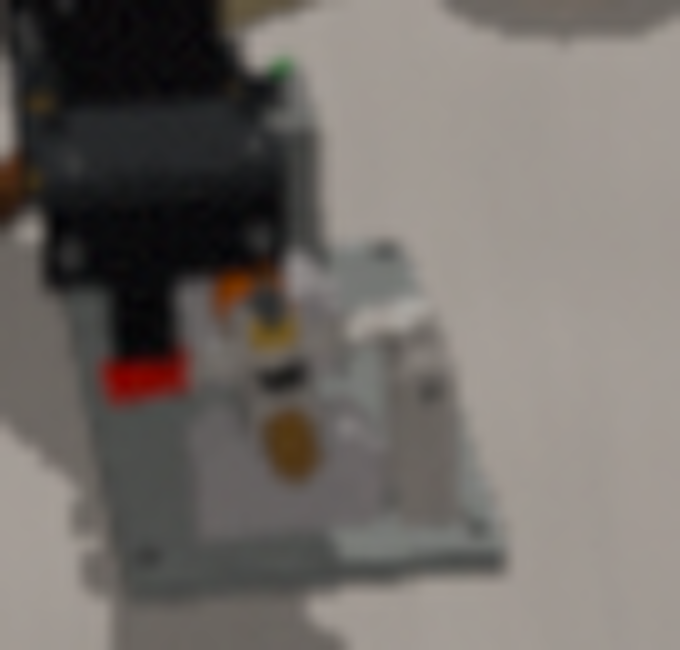

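```bash
python3 -m inch '[{"fingers":0,"delta_pos":[0.02,0,0.03],"spin":0},{"fingers":0,"delta_pos":[0.02,0,0.03],"spin":0}]'|grep -E "tcp|force"; python3 av.py
```

```text
tcp_pos: [0.4374, 0.0574, 0.0748]
wrist_force: [-4.8, -3.3, 8.3]
40.95 F [-4.28 -2.39  7.57] sd [0.35 0.35 0.46] tcp [0.43743 0.05745 0.07482]
```

```bash
python3 -m inch '[{"fingers":0,"delta_pos":[0.03,-0.02,0],"spin":0},{"fingers":0,"delta_pos":[0.06,-0.04,0],"spin":0},{"fingers":0,"delta_pos":[0.06,-0.04,0],"spin":0}]'|grep -E "tcp|force"; python3 av.py
```

```text
tcp_pos: [0.4374, 0.0574, 0.0748]
wrist_force: [-3.7, -1.5, 6.4]
41.65 F [-3.26 -1.34  6.56] sd [0.35 0.39 0.47] tcp [0.43742 0.0574  0.07485]
```

```bash
python3 -m inch '[{"fingers":0,"delta_pos":[0.03,-0.02,0.03],"spin":0},{"fingers":0,"delta_pos":[0.06,-0.03,0.06],"spin":0},{"fingers":0,"delta_pos":[0.06,-0.03,0.06],"spin":0}]'|grep -E "tcp|force"; python3 av.py
```

```text
tcp_pos: [0.4374, 0.0574, 0.0746]
wrist_force: [-4.3, -0.5, 7.5]
42.35 F [-3.6  -0.54  8.04] sd [0.84 0.54 0.38] tcp [0.43739 0.05735 0.07464]
```

```bash
python3 -m inch '[{"fingers":0,"delta_pos":[0,0,-0.1],"spin":0},{"fingers":0,"delta_pos":[0,0,-0.3],"spin":0},{"fingers":0,"delta_pos":[0,0,-1],"spin":0},{"fingers":0,"delta_pos":[0,0,-3],"spin":0},{"fingers":0,"delta_pos":[0,0,-3],"spin":0},{"fingers":0,"delta_pos":[0,0,-3],"spin":0},{"fingers":0,"delta_pos":[0,0,-3],"spin":0}]'|grep -E "tcp|force"; python3 av.py
```

```text
tcp_pos: [0.4359, 0.0566, 0.1033]
wrist_force: [-1.6, -0.1, -0.1]
43.45 F [ 0.11 -0.2   0.34] sd [0.33 0.49 0.44] tcp [0.43597 0.05659 0.10331]
```

```bash
python3 -m inch '[{"fingers":0,"delta_pos":[0,0,-4],"spin":0},{"fingers":0,"delta_pos":[0,0,-9],"spin":0},{"fingers":0,"delta_pos":[3,5,-12],"spin":0},{"fingers":0,"delta_pos":[3,10,-12],"spin":0},{"fingers":0,"delta_pos":[3,15,-12],"spin":0},{"fingers":0,"delta_pos":[3,20,-12],"spin":0},{"fingers":0,"delta_pos":[3,22,-12],"spin":0},{"fingers":0,"delta_pos":[3,22,-12],"spin":0}]'|grep -E "tcp|force"; python3 -c "
from h import *
im=capture('side'); crop(im,262,195,330,260,10,'s20');cv2.imwrite('pics/s20f.png',im[:,:,::-1])
im=capture('top'); crop(im,195,220,290,312,8,'t20');cv2.imwrite('pics/t20f.png',im[:,:,::-1])"
```

```text
tcp_pos: [0.3836, 0.276, 0.2235]
wrist_force: [-0.1, 0.2, -0.6]
```

View pics/s20.png

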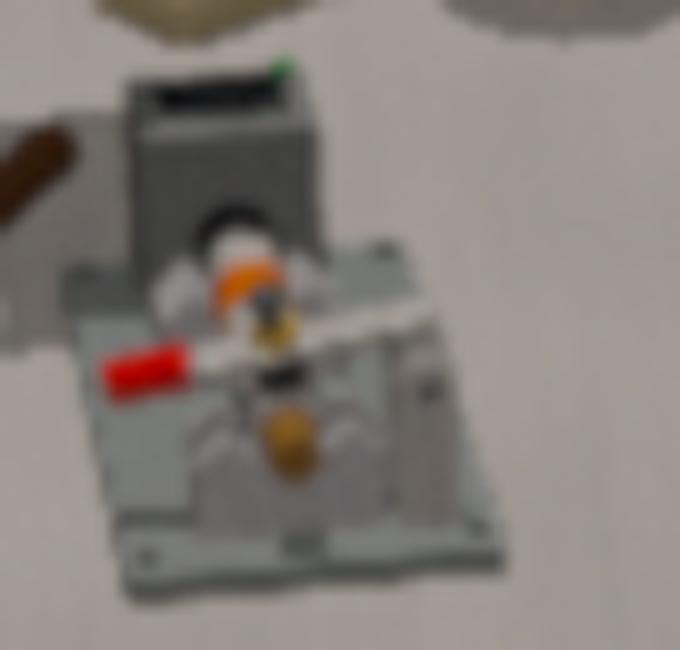

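View pics/t20.png

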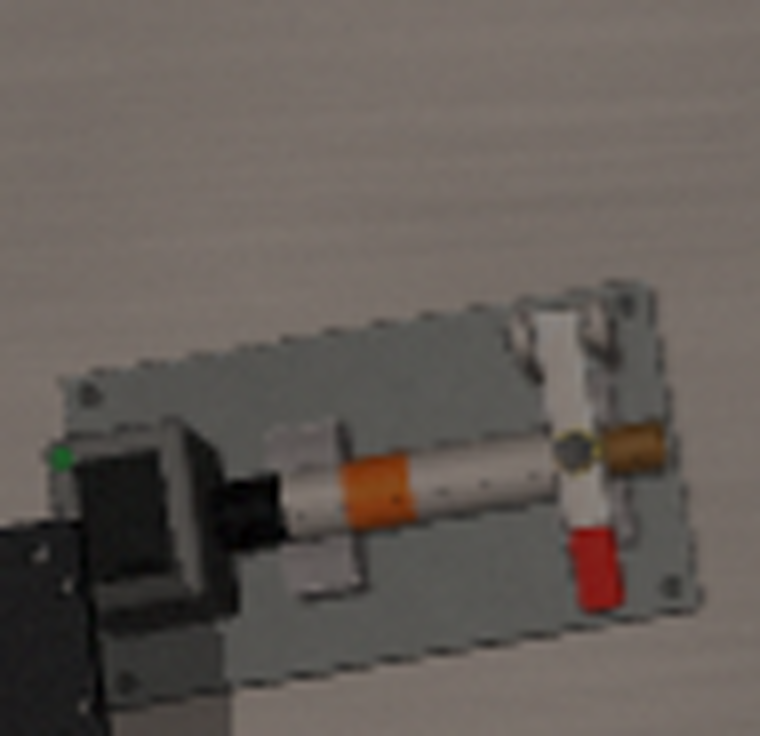

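View pics/t20f.png

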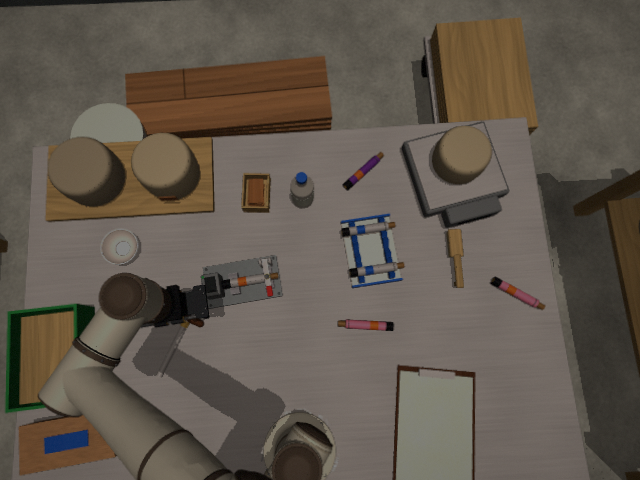

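```bash
python3 plan.py .4297 .0566 .11 96
```

```text
t 44.35 tcp [0.3834 0.2728 0.2233] yang 95.97 F [-0.2  -1.29 -0.46] w 0.03
delta cm [ -2.37 -21.98  11.35] spin -0.03 j [  55.    7.  -20.   -0.  -63. -139.]
```

```bash
python3 -m inch '[{"fingers":0,"delta_pos":[-0.5,-5,0],"spin":0},{"fingers":0,"delta_pos":[-1,-10,0],"spin":0},{"fingers":0,"delta_pos":[-1.5,-15,0],"spin":0},{"fingers":0,"delta_pos":[-2,-20,0],"spin":0},{"fingers":0,"delta_pos":[-2.4,-22,0],"spin":0},{"fingers":0,"delta_pos":[-2.4,-22,4],"spin":0},{"fingers":0,"delta_pos":[-2.4,-22,8],"spin":0},{"fingers":0,"delta_pos":[-2.4,-22,11.5],"spin":0},{"fingers":0,"delta_pos":[-2.4,-22,12.5],"spin":0},{"fingers":0,"delta_pos":[-2.4,-22,12.5],"spin":0}]'|grep -E "tcp|force"; python3 plan.py .4297 .0566 .078 96
```

```text
tcp_pos: [0.4294, 0.0549, 0.098]
wrist_force: [1.2, 0.5, 0.3]
t 45.35 tcp [0.4294 0.0549 0.098 ] yang 95.82 F [1.16 0.54 0.31] w 0.05
delta cm [-0.05  0.17  2.  ] spin -0.18 j [  29.   12.  -35.    0.  -43. -113.]
```

```bash
python3 -m inch '[{"fingers":0,"delta_pos":[-0.05,0.15,0.5],"spin":0},{"fingers":0,"delta_pos":[-0.05,0.15,1.2],"spin":0},{"fingers":0,"delta_pos":[-0.05,0.15,1.8],"spin":0},{"fingers":0,"delta_pos":[-0.05,0.15,2],"spin":0},{"fingers":0,"delta_pos":[-0.05,0.15,2],"spin":0}]'|grep -E "tcp|force"; python3 -m inch '[{"fingers":0,"delta_pos":[0,0,0.05],"spin":0},{"fingers":0,"delta_pos":[0,0,0.1],"spin":0}]'|grep -E "tcp|force"
```

```text
tcp_pos: [0.4305, 0.0576, 0.0786]
wrist_force: [0.8, 1.5, -0.1]
tcp_pos: [0.4308, 0.0577, 0.0779]
wrist_force: [-0.4, 0.7, -0.2]
```

```bash
python3 -m inch '[{"fingers":0,"delta_pos":[0,0,0.05],"spin":0},{"fingers":0,"delta_pos":[0,0,0.1],"spin":0}]'|grep -E "tcp|force"
```

```text
tcp_pos: [0.4307, 0.0576, 0.0768]
wrist_force: [-0.2, 0.2, -0.1]
```

```bash
python3 -m inch '[{"fingers":0,"delta_pos":[0,0,0.05],"spin":0},{"fingers":0,"delta_pos":[0,0,0.05],"spin":0}]'|grep -E "tcp|force"
```

```text
tcp_pos: [0.4306, 0.0576, 0.0762]
wrist_force: [-0.1, -0.2, -0.9]
```

```bash
python3 -m inch '[{"fingers":0,"delta_pos":[0,0,0.05],"spin":0},{"fingers":0,"delta_pos":[0,0,0.1],"spin":0}]'|grep -E "tcp|force"
```

```text
tcp_pos: [0.4306, 0.0576, 0.0752]
wrist_force: [0.4, 0.2, 0.9]
```

```bash
python3 -m inch '[{"fingers":0,"delta_pos":[0,0,0.05],"spin":0},{"fingers":0,"delta_pos":[0,0,0.05],"spin":0}]'|grep -E "tcp|force"
```

```text
tcp_pos: [0.4305, 0.0576, 0.0747]
wrist_force: [-0.2, 0.8, -0.2]
```

```bash
python3 -m inch '[{"fingers":0,"delta_pos":[0,0,0.05],"spin":0},{"fingers":0,"delta_pos":[0,0,0.05],"spin":0}]'|grep -E "tcp|force"; python3 av.py
```

```text
tcp_pos: [0.4307, 0.0576, 0.0743]
wrist_force: [1.0, 0.1, 0.7]
47.45 F [-0.2  -0.12  0.5 ] sd [0.49 0.4  0.39] tcp [0.43063 0.05764 0.07428]
```

```bash
python3 -m inch '[{"fingers":0,"delta_pos":[0,0,0.05],"spin":0},{"fingers":0,"delta_pos":[0,0,0.05],"spin":0}]'|grep -E "tcp|force"
```

```text
tcp_pos: [0.4307, 0.0576, 0.074]
wrist_force: [-2.0, 0.3, 3.3]
```

```bash
python3 -m inch '[{"fingers":0,"delta_pos":[0,0,0.05],"spin":0},{"fingers":0,"delta_pos":[0,0,0.05],"spin":0}]'|grep -E "tcp|force"; python3 av.py
```

```text
tcp_pos: [0.4308, 0.0576, 0.0738]
wrist_force: [-1.8, 0.5, 6.7]
48.25 F [-1.35  0.02  6.42] sd [0.32 0.7  0.37] tcp [0.43071 0.05763 0.07378]
```

```bash
python3 -m inch '[{"fingers":0,"delta_pos":[0,0,0.05],"spin":0},{"fingers":0,"delta_pos":[0,0,0.05],"spin":0}]'|grep -E "tcp|force"; python3 av.py
```

```text
tcp_pos: [0.4307, 0.0576, 0.0735]
wrist_force: [-3.0, -0.1, 8.8]
48.85 F [-2.52  0.02  7.76] sd [0.36 0.37 0.59] tcp [0.4307  0.05763 0.07345]
```

```bash
python3 -m inch '[{"fingers":0,"delta_pos":[0.02,0,0.02],"spin":0},{"fingers":0,"delta_pos":[0.02,0,0.02],"spin":0}]'|grep -E "tcp|force"; python3 av.py
```

```text
tcp_pos: [0.4307, 0.0576, 0.0734]
wrist_force: [-2.0, -0.2, 8.7]
49.45 F [-2.59 -0.4   8.49] sd [0.41 0.39 0.32] tcp [0.43069 0.05763 0.07341]
```

Pressed at about 8.1 N after subtracting the sensor offset. I back off and do the final check.

```bash
python3 -m inch '[{"fingers":0,"delta_pos":[0,0,-0.1],"spin":0},{"fingers":0,"delta_pos":[0,0,-0.3],"spin":0},{"fingers":0,"delta_pos":[0,0,-1],"spin":0},{"fingers":0,"delta_pos":[0,0,-4],"spin":0},{"fingers":0,"delta_pos":[0,0,-9],"spin":0},{"fingers":0,"delta_pos":[0,0,-14],"spin":0},{"fingers":0,"delta_pos":[3,5,-15],"spin":0},{"fingers":0,"delta_pos":[3,10,-15],"spin":0},{"fingers":0,"delta_pos":[3,15,-15],"spin":0},{"fingers":0,"delta_pos":[3,20,-15],"spin":0},{"fingers":0,"delta_pos":[3,22,-15],"spin":0},{"fingers":0,"delta_pos":[3,22,-15],"spin":0},{"fingers":0,"delta_pos":[3,22,-15],"spin":0}]'|grep -E "tcp|force"; python3 -c "
from h import *
im=capture('side'); crop(im,262,195,330,260,10,'s21')
im=capture('top'); crop(im,195,220,290,312,8,'t21')"
```

```text
tcp_pos: [0.3775, 0.2734, 0.2223]
wrist_force: [-0.1, 1.0, 0.4]
```

View pics/s21.png

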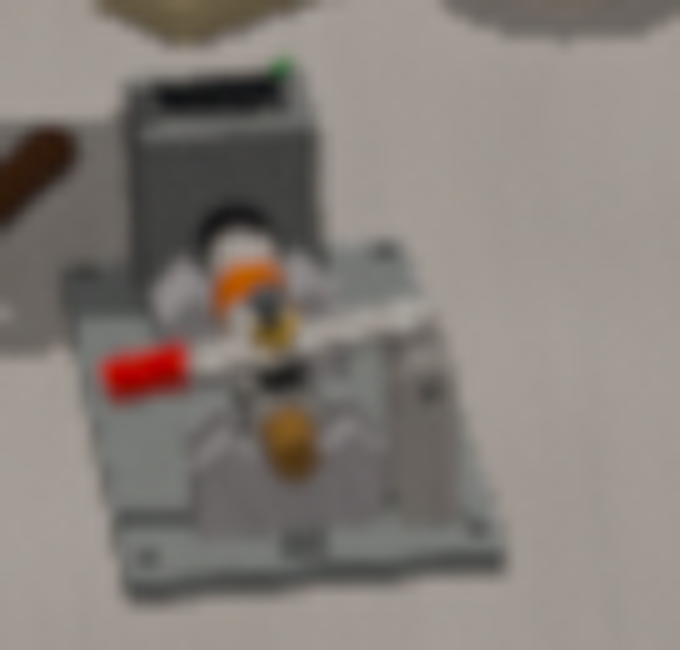

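View pics/t21.png

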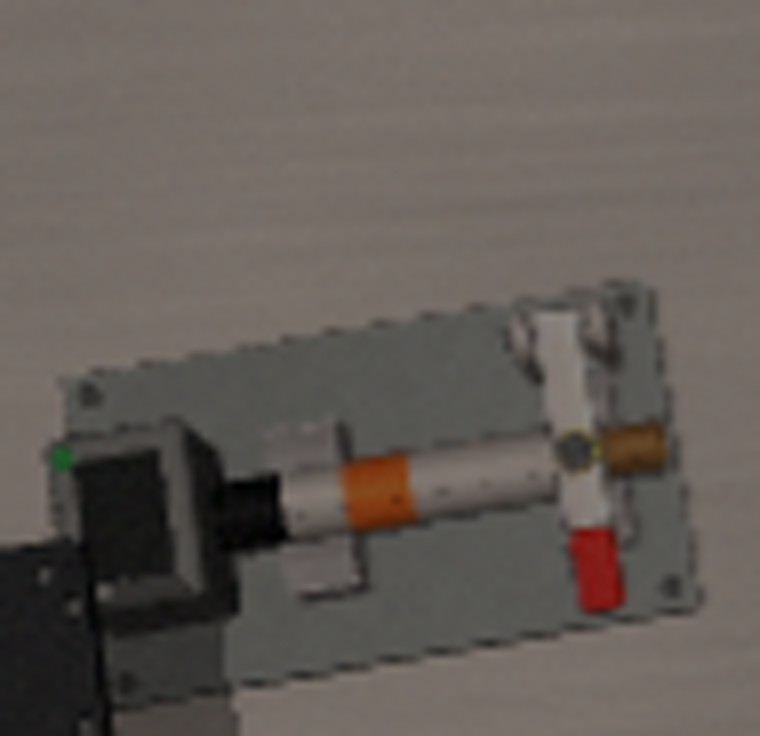

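Both pictures show the strap lying over the logger, tab at (145,370) in the side crop, with the foot on the barrel. The logger is unmoved since docking: band at columns 343–412 and filter tip at 663 in the top crop. The robot is clear.

```bash
python3 -c "
from station import *
print(finish_job())"
```

```text
the job is handed in; nothing more can be done
None
```

The orange-banded logger is docked in the cradle and clamped, and I handed the job in at about 50 s. No verdict came back.

- **Docking:** I picked the logger from the middle bay and laid it in the V blocks. I slid it until the tool stopped moving, with about 5 N on the head beyond the sliding friction, then let go with the strap still folded open. The boss contact was judged by feel, and the top picture agreed to about 2 mm.
- **Clamping:** I pinched the tab to swing the strap over, then pressed it down with closed fingertips. The foot met the logger slightly below level. The first press was about 7.7 N. I doubted where on the tab it had acted, so I pressed once more, further out, at about 8.1 N. Single readings reached 8.8 N before the sensor offset was subtracted.
- **Last checks:** The final pictures show the strap staying down with its foot on the barrel and the logger where it was after docking. The robot was clear. The last full view, taken before the second press, showed nothing else moved.
- **Not confirmed:** The foot force left on the logger could not be measured directly. From the press force and hinge friction I estimate 6 to 7 N. My friction readings on the way down were noisy: about 2 to 3 N, against the stated 3 to 4 N. The camera positions also differed from the arm's by 2 to 4 mm sideways, which I corrected by feel.

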